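# Dress the burred edge of an aluminium bar with a block file

### The job

Pick up the wooden block file and dress the sloping top edge of the aluminium bar in the cradle: hold the file flat on the slope and along the bar, and push it with moderate pressure (about 10 N) from the right end towards the stop at the left, lifting it clear for each return, for at least three full strokes and until all three copper-coloured burrs are laid down. Never drag the file back along the bar (that pulls the bar off its stop) and do not press the bar deep into its cushion. Then lay the file, face down, back on its cork pad and leave the glue bottle and the screw cup where they stand.

Things in the scene. Friction and masses are not known exactly. Their poses are not given: they have to be found in the camera images.
- file_block: Block file: steel file plate 114 x 26 x 5 mm under a dark wooden grip block 90 x 22 x 38 mm (43 mm high in all, about 160 g). Origin: centre of the file face (underside); x along its length, y across the 22 mm grip (grasp it across y; the grip's sides run from 5 to 43 mm above the face), z up. Symmetric end for end. Starts face down on the cork pad.
- pad: Cork pad 150 x 90 x 3 mm, fixed flat on the worktop. Origin: centre of its underside; x along its length. (Mind the room: a square steel post, 60 mm wide, rises from the worktop 0.54 m ahead and 0.23 m to the right of the robot, and a heap of flat boxes lies in front of it.)
- cradle: Fixed wooden cradle. Origin under the edge's middle; x away from the robot, y to the left along the bar, z up. Base x -55..70, y -95..95 mm. It holds an aluminium bar 130 mm long (y), 14 mm thick, leaning to the robot: its top edge, a 14 x 130 mm face, has normal (-0.574, 0, 0.819), 35 degrees from vertical. All else, the steel stop at the left (+y) end too, is 18 mm or more lower.
- edge (a point): Fixed point on the cradle, axes as the cradle's: the middle of the bar's top edge at its lowest possible setting, 85 mm above the worktop. The bar is really packed 0 to 14 mm higher (straight up) than this point, by an amount that is not read: find the surface by touch.
- cushion (a joint): How far (m) the bar has been pressed into its rubber cushion, along the edge's inward normal. 0 at rest (it starts to give at about 3 N), then 4 N per mm; bottoms at 6 mm. Keep it well short of that: under 4 mm.
- bar (a joint): How far (m) the bar has been pulled to the right, off its stop. 0 = against the stop, at most 0.020. Only 2 N of friction holds it, so a file dragged back (to the right) under pressure pulls it along; a forward stroke pushes it home against the stop.
- burr_right (a joint): Copper burr: ridge 11 mm long across the edge, 26 mm right of the bar's middle. 0 = 2.5 mm proud, 0.0065 = laid down, 0.3 mm proud; starts at 0 to 0.0015. It shifts left and down at 20 degrees, stiffly and slowly (2.5 N friction, 1300 N s/m): the file dragged left under 8 to 15 N in all lays it over 1 to 4 mm a stroke (30 mm/s), pressing alone hardly does, dragging right raises it.
- burr_mid (a joint): The same kind of burr at the bar's middle.
- burr_left (a joint): The same kind of burr 26 mm to the left of the bar's middle.
- glue_bottle: Bystander: white glue bottle with a red tip, 55 mm across, 155 mm tall, standing. Origin: centre of its underside.
- screw_cup: Bystander: white plastic cup of screws, 86 mm across, 45 mm high. Origin: centre of its underside.

How it is judged:
By the outcome, as a careful person would: the job done as asked, in the order asked, and still so for the second after the job is handed in, with the robot touching nothing.
It also fails if it takes over 72 s, if anything falls off the work surface, if the arm or the gripper's body presses on something with over 40 N, if the wrist force passes 120 N, or if a joint passes its speed limit or range.

### The arm

A 6-joint arm with a two-finger parallel gripper is mounted at the origin on the work surface; the furniture and walls round the work are solid. World frame = base frame: x ahead of the robot, y to its left, z up, the work surface at z = 0. Lengths are in m, angles in degrees, forces in N, time in s.
With the tool pointing down it reaches from about 0.325 to 0.775 m from the base axis. Payload 5.5 kg.
Tool frame: the origin (TCP) lies midway between the tips of the shut fingers; the grasp point (between the pads) lies behind it (arm.grip_depth is the z of the grasp point in the tool frame, in m); z points along the fingers, y is the line along which they close (so a half turn about z gives the same grasp; the last joint's range is limited). The gripper opens to 85 mm and grips with 20 to 120 N. Pads are 22 mm wide; open, the fingers measure 114 mm over their backs; the gripper's body (76 mm by 85 mm) begins 54 mm behind the grasp point. The pads swing forward as they close: fully open they stand 13 mm farther back than shut.
Start: joints at [-76.358, 5.22, 70.514, -0, 104.267, -3.249], TCP at [0.174, -0.574, 0.202] pointing down, gripper open.
Joint ranges: [-164.24, 164.24], [-49.07, 125.15], [9.68, 141.18], [-86.29, 266.29], [3.28, 154.24], [-151.56, 151.56]. Speed limits (degrees/s): [147.25, 147.25, 172.46, 180, 180, 180].

### API

Orientations are given as a 3x3 rotation matrix whose columns are the frame's x, y, z axes.
In Python, from workcell import arm, cams, workorder gives the robot as it stands.
- The arm moves only by the shell command python3 -m inch 'ROWS' [FORCE]. ROWS is JSON, a list of rows, each an object with "jaw": the finger opening in mm, from 0 to 85.4; "slide": the shift along the tool's x, y, z normalised to -1 to 1, where 1 is 0.04 m, a list of three; "turn": the turn, a rotation vector about the tool's x, y, z normalised to -1 to 1, where 1 is pi rad, a list of three. A call has exactly 10 rows; each row shifts and turns the commanded pose from where the row before left it, along the tool's axes as they then stand; what a row does not reach is not made up. A row lasts 1/12 s, in which the tool goes at most 41.7 mm and 7.16 degrees, less where a joint would pass 70% of its speed; a pose out of reach is approached as far as the arm can. A call with a number of a shift or a turn outside -1 to 1 is refused whole. A call with a gripper value outside its range is refused whole. The fingers move at their own pace and stop on an object; FORCE is the grip in N (left out, the last holds). Time passes only in rows, so rows that do not move let the fingers close, or fill a call up. It gives the time, the measured TCP pose, the force, the opening and the grip force at its end, in the units of the state.
- arm.observe(): the state, without advancing time (a new reading comes with each control period).
- cams.capture(name): name is "side" or "top"; returns a dict with "pixels" (400x640x3 uint8, red, green, blue), "fx", "fy", "cx", "cy" (pixels), "eye" and "rotation" of the camera in the world. Camera axes: x right, y up, looking along -z (the intrinsics and any distortion apply to the point x, -y, -z); pixel columns grow to the right and rows downward; lengths in m; the calibration is good to about 2 mm. A picture is of the moment at which its call begins. There is no depth.
- workorder.close_job(): hands the job in; it is judged then, once.
The state is a dict: "clock": time; "q": joint angles; "dq": joint speeds; "joint_efforts": joint torques, N m; "ee_pos": TCP position; "tool_rot": TCP orientation; "wrist_force": force on the tool from outside, world axes, zero at the start; "ft_torque": the same for the moment, N m; "finger_gap": opening from 0.0 (shut) to 1.0 (fully open); "grasp_force": force on a finger pad.
Only numpy, scipy, OpenCV 4.12 (cv2) and the standard library are available. Lean on these libraries where they do the work, as an engineer would, in place of code of your own. Each camera call takes 0.05 s, during which the arm holds its last target. There are 200 camera calls.

## Working session

There is one attempt and no reset: what is moved stays moved. The work goes in short steps, Python scripts to look and compute and a shell command to move; the robot and the scene stay as the last step left them, time stands still between calls to the robot, and variables do not carry over. Pictures are saved under pics/ and viewed, at most 10 in all, crops included, and the job is handed in when it is done.

```bash
mkdir -p pics; ls; python3 - <<'E'
from workcell import arm,cams
import cv2,numpy as np
print(arm.observe(),arm.grip_depth)
for n in("side","top"):
    c=cams.capture(n);cv2.imwrite(f"pics/{n}0.png",c["pixels"][...,::-1]);print({k:(np.round(v,4).tolist()) for k,v in c.items() if k!="pixels"})
E
```

```text
pics
{'clock': 0.0, 'q': array([-7.63578960e+01,  5.26357254e+00,  7.05828242e+01, -4.23062354e-04,
        1.04267582e+02, -3.24760294e+00]), 'dq': array([ 0.01900309, -0.03068801,  0.0274548 ,  0.02528812,  0.00769771,
        0.02079771]), 'joint_efforts': array([-2.00885777e-03, -4.58723831e+01, -4.18032825e+01, -3.68481260e-04,
        1.14194211e-02, -8.75106878e-06]), 'ee_pos': array([ 0.17424178, -0.57377614,  0.20043678]), 'tool_rot': array([[ 9.56866345e-01,  2.90528091e-01, -4.76144105e-04],
       [ 2.90528462e-01, -9.56864401e-01,  1.93149399e-03],
       [ 1.05547918e-04, -1.98651501e-03, -9.99998021e-01]]), 'wrist_force': array([-0.61810386,  0.0047733 ,  1.0364799 ]), 'ft_torque': array([-0.022156  , -0.01245777, -0.0131459 ]), 'grasp_force': 0.0, 'finger_gap': 1.0001915239339954} -0.0187
{'fx': 390.876, 'fy': 390.876, 'cx': 320.0016, 'cy': 197.788, 'eye': [0.3801, -0.5009, 0.6029], 'rotation': [[0.9925, 0.0643, -0.1041], [-0.122, 0.5896, -0.7985], [0.01, 0.8052, 0.593]]}
{'fx': 468.4058, 'fy': 468.4058, 'cx': 324.1181, 'cy': 208.0865, 'eye': [0.3865, 0.2056, 1.0525], 'rotation': [[-0.0238, 0.9976, -0.0646], [-0.9997, -0.0231, 0.0109], [0.0094, 0.0648, 0.9979]]}
```

View pics/side0.png

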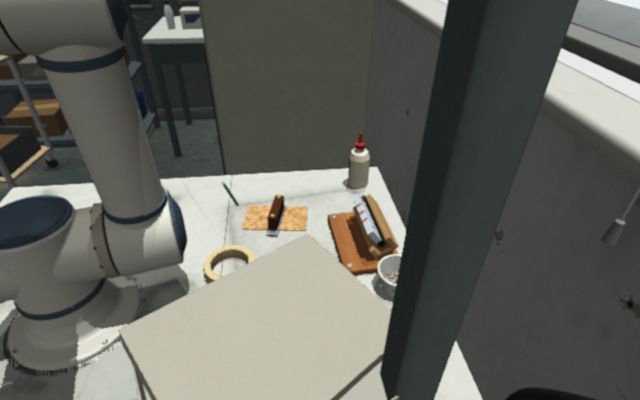

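View pics/top0.png

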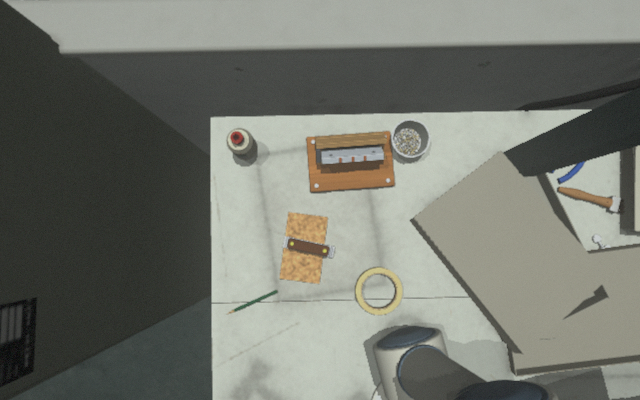

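The top view shows the file at about (309,247) on the pad (304,248), the cradle at (351,161), the bottle at (240,142) and the cup at (410,140). Next I'll enlarge it.

```bash
python3 - <<'E'
import cv2
im=cv2.imread("pics/top0.png")[115:295,220:440]
im=cv2.resize(im[:,:],None,fx=3.6,fy=3.3,interpolation=cv2.INTER_CUBIC)
cv2.imwrite("pics/top0c.png",im);print(im.shape)
E
```

```text
(594, 792, 3)
```

View pics/top0c.png

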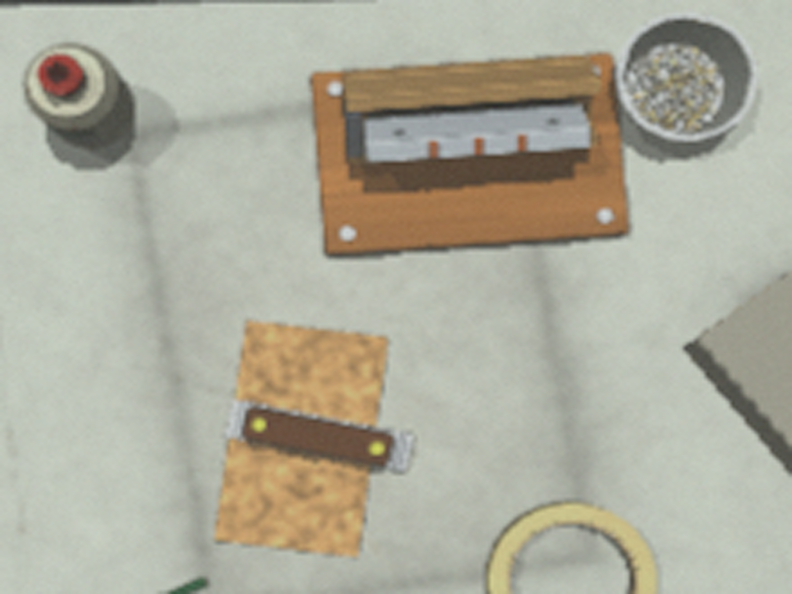

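The crop shows the burrs at crop (433,149), (479,147) and (522,143). The bar edge runs from (366,153) to (590,141), the file studs are at (259,425) and (377,448), and the pad corners are clear.

```bash
cat > h.py <<'E'
import numpy as np
from workcell import arm,cams
def cast(c,u,v,z):
    R=np.array(c["rotation"]);e=np.array(c["eye"])
    d=R@np.array([(u-c["cx"])/c["fx"],-(v-c["cy"])/c["fy"],-1.])
    return e+d*(z-e[2])/d[2]
def proj(c,p):
    q=np.array(c["rotation"]).T@(np.array(p)-c["eye"])
    return np.array([c["cx"]+c["fx"]*q[0]/-q[2],c["cy"]-c["fy"]*q[1]/-q[2]])
E
python3 - <<'E'
from h import *
c=cams.capture("top")
f=lambda x,y,z:cast(c,220+x/3.6,115+y/3.3,z)
def ang(a,b):d=b-a;return np.degrees(np.arctan2(d[1],d[0])),np.hypot(*d[:2])
pr=lambda n,*a:print(n,*[np.round(x,4) for x in a])
s1,s2=f(259,425,.045),f(377,448,.045);pr("studs",(s1+s2)/2,ang(s2,s1))
e1,e2=f(236,420,.005),f(402,451,.005);pr("plate",(e1+e2)/2,ang(e2,e1))
P=[f(x,y,.003) for x,y in((247,321),(389,337),(359,557),(215,541))]
pr("pad",sum(P)/4,ang(P[2],P[1]),ang(P[1],P[0]))
B=[f(x,y,.093) for x,y in((433,149),(479,147),(522,143))];pr("burr",*B,ang(B[2],B[0]))
a,b=f(366,153,.092),f(590,141,.092);pr("bar",(a+b)/2,ang(b,a))
for z in(.01,.02,.03):
    C=[f(x,y,z) for x,y in((312,73),(612,55),(630,235),(327,255))]
    m=sum(C)/4;pr("base",z,m,ang(C[1],C[0]),ang(C[2],C[3]),ang(C[2],C[1]))
pr("bottle",f(62,75,.155));pr("cup",f(687,80,.045))
# side view: mid-edge reprojection for heights
s=cams.capture("side")
for z in(.086,.093,.1):print(z,proj(s,[*B[1][:2],z]))
E
```

```text
studs [0.3683 0.2304 0.045 ] [7.66648e+01 7.18000e-02]
plate [0.3683 0.2308 0.005 ] [77.1522  0.1049]
pad [0.3665 0.2411 0.003 ] [-8.5124  0.1494] [81.6488  0.0891]
burr [0.5471 0.1594 0.093 ] [0.5477 0.1329 0.093 ] [0.5497 0.1081 0.093 ] [9.29685e+01 5.13000e-02]
bar [0.5479 0.1334 0.092 ] [92.1     0.1292]
base 0.01 [0.5569 0.1321 0.01  ] [92.5463  0.1885] [92.8284  0.189 ] [3.2981 0.1242]
base 0.02 [0.5553 0.1328 0.02  ] [92.5463  0.1867] [92.8284  0.1872] [3.2981 0.123 ]
base 0.03 [0.5536 0.1335 0.03  ] [92.5463  0.1848] [92.8284  0.1854] [3.2981 0.1218]
bottle [0.5849 0.3607 0.155 ]
cup [0.5977 0.002  0.045 ]
0.086 [359.50186934 212.70283802]
0.093 [359.73348093 210.11036311]
0.1 [359.96743241 207.49169749]
```

```bash
python3 - <<'E'
import cv2
im=cv2.imread("pics/side0.png")[130:300,230:420]
cv2.imwrite("pics/side0c.png",cv2.resize(im,None,fx=3.5,fy=3.5,interpolation=cv2.INTER_CUBIC))
E
```

```text
(no output)
```

View pics/side0c.png

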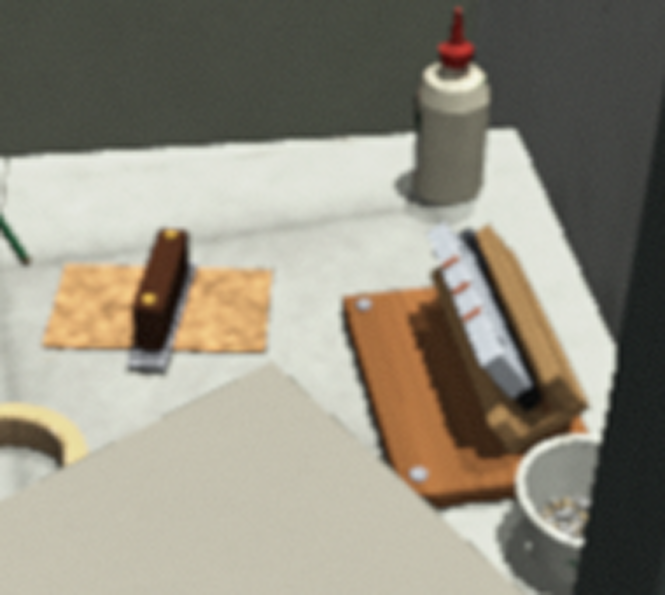

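The side view puts the mid burr at crop (461,288), full-image (361.7,212.3), which fits z≈0.09. The file, pad and cradle estimates are also consistent. Before moving I'll check how high the boxes are and work out the approach.

```bash
cat >> h.py <<'E'
from scipy.spatial.transform import Rotation as Ro
def lin(p,R,q,n):  # slide per row for a straight shift p->q in n rows
    return np.round(np.array(R).T@(np.array(q)-p)/n/.04,3)
def trn(R,T,n): return np.round(Ro.from_matrix(np.array(R).T@T).as_rotvec()/n/np.pi,4)
def yawdown(a): c,s=np.cos(np.radians(a)),np.sin(np.radians(a)); return np.array([[c,s,0],[s,-c,0],[0,0,-1.]])
CY=2.7
def slope():
    c,s=np.cos(np.radians(CY)),np.sin(np.radians(CY)); C=np.array([[c,-s,0],[s,c,0],[0,0,1]])
    z=C@[.5736,0,-.8192]; x=C@[0,1.,0]; return np.c_[x,np.cross(z,x),z]
E
python3 - <<'E'
from h import *
from scipy.optimize import least_squares
c,s=cams.capture("top"),cams.capture("side")
r=least_squares(lambda p:np.r_[proj(c,p)-[413,218],proj(s,p)-[308,237]],[.4,0,.1]);print("box corner",r.x,r.cost)
o=arm.observe();p,R=o["ee_pos"],o["tool_rot"]
a=[.36,-.08,.24];b=[.368,.23,.12]
print(lin(p,R,a,15),lin(a,R,b,10),trn(R,yawdown(77),10))
E
```

```text
box corner [0.42510236 0.02039204 0.12992485] 1.5858041785549286
[ 0.535 -0.698 -0.064] [ 0.244 -0.736  0.301] [-0.     -0.     -0.0334]
```

```bash
A='{"jaw":85,"slide":[0.535,-0.698,-0.064],"turn":[0,0,0]}'; echo skip >/dev/null
python3 -m inch '[{"jaw":85,"slide":[0.535,-0.698,-0.064],"turn":[0,0,0]},{"jaw":85,"slide":[0.535,-0.698,-0.064],"turn":[0,0,0]},{"jaw":85,"slide":[0.535,-0.698,-0.064],"turn":[0,0,0]},{"jaw":85,"slide":[0.535,-0.698,-0.064],"turn":[0,0,0]},{"jaw":85,"slide":[0.535,-0.698,-0.064],"turn":[0,0,0]},{"jaw":85,"slide":[0.535,-0.698,-0.064],"turn":[0,0,0]},{"jaw":85,"slide":[0.535,-0.698,-0.064],"turn":[0,0,0]},{"jaw":85,"slide":[0.535,-0.698,-0.064],"turn":[0,0,0]},{"jaw":85,"slide":[0.535,-0.698,-0.064],"turn":[0,0,0]},{"jaw":85,"slide":[0.535,-0.698,-0.064],"turn":[0,0,0]}]'
python3 -m inch '[{"jaw":85,"slide":[0.535,-0.698,-0.064],"turn":[0,0,0]},{"jaw":85,"slide":[0.535,-0.698,-0.064],"turn":[0,0,0]},{"jaw":85,"slide":[0.535,-0.698,-0.064],"turn":[0,0,0]},{"jaw":85,"slide":[0.535,-0.698,-0.064],"turn":[0,0,0]},{"jaw":85,"slide":[0.535,-0.698,-0.064],"turn":[0,0,0]},{"jaw":85,"slide":[0.244,-0.736,0.301],"turn":[0,0,0]},{"jaw":85,"slide":[0.244,-0.736,0.301],"turn":[0,0,0]},{"jaw":85,"slide":[0.244,-0.736,0.301],"turn":[0,0,0]},{"jaw":85,"slide":[0.244,-0.736,0.301],"turn":[0,0,0]},{"jaw":85,"slide":[0.244,-0.736,0.301],"turn":[0,0,0]}]'
```

```text
clock: 1.13
ee_pos: [0.2981, -0.2432, 0.2274]
tool_rot: [[0.957, 0.29, 0.001], [0.29, -0.957, -0.0], [0.0, 0.001, -1.0]]
wrist_force: [0.2, -0.5, -0.9]
finger_gap: 1.0
grasp_force: 0.0
clock: 1.97
ee_pos: [0.3634, 0.0764, 0.1794]
tool_rot: [[0.957, 0.291, 0.001], [0.291, -0.957, 0.0], [0.001, 0.0, -1.0]]
wrist_force: [-0.4, 0.3, 0.0]
finger_gap: 0.992
grasp_force: 0.0
```

```bash
python3 -m inch '[{"jaw":85,"slide":[0.244,-0.736,0.301],"turn":[0,0,0]},{"jaw":85,"slide":[0.244,-0.736,0.301],"turn":[0,0,0]},{"jaw":85,"slide":[0.244,-0.736,0.301],"turn":[0,0,0]},{"jaw":85,"slide":[0.244,-0.736,0.301],"turn":[0,0,0]},{"jaw":85,"slide":[0.244,-0.736,0.301],"turn":[0,0,0]},{"jaw":85,"slide":[0,0,0],"turn":[0,0,-0.0334]},{"jaw":85,"slide":[0,0,0],"turn":[0,0,-0.0334]},{"jaw":85,"slide":[0,0,0],"turn":[0,0,-0.0334]},{"jaw":85,"slide":[0,0,0],"turn":[0,0,-0.0334]},{"jaw":85,"slide":[0,0,0],"turn":[0,0,-0.0334]}]'
python3 -m inch '[{"jaw":85,"slide":[0,0,0],"turn":[0,0,-0.0334]},{"jaw":85,"slide":[0,0,0],"turn":[0,0,-0.0334]},{"jaw":85,"slide":[0,0,0],"turn":[0,0,-0.0334]},{"jaw":85,"slide":[0,0,0],"turn":[0,0,-0.0334]},{"jaw":85,"slide":[0,0,0],"turn":[0,0,-0.0334]},{"jaw":85,"slide":[0,0,0],"turn":[0,0,0]},{"jaw":85,"slide":[0,0,0],"turn":[0,0,0]},{"jaw":85,"slide":[0,0,0],"turn":[0,0,0]},{"jaw":85,"slide":[0,0,0],"turn":[0,0,0]},{"jaw":85,"slide":[0,0,0],"turn":[0,0,0]}]'
python3 - <<'E'
from h import *
o=arm.observe();p,R=o["ee_pos"],o["tool_rot"]
print(o["q"].round(1),lin(p,R,[.3683,.2306,.015],8),trn(R,yawdown(77),1))
E
```

```text
clock: 2.8
ee_pos: [0.3675, 0.2301, 0.1195]
tool_rot: [[0.679, 0.735, -0.0], [0.735, -0.679, -0.0], [-0.0, -0.0, -1.0]]
wrist_force: [-0.2, -0.4, -0.2]
finger_gap: 0.994
grasp_force: 0.0
clock: 3.63
ee_pos: [0.3676, 0.2299, 0.1196]
tool_rot: [[0.226, 0.974, -0.0], [0.974, -0.226, -0.0], [-0.0, -0.0, -1.0]]
wrist_force: [-0.2, -0.0, -0.2]
finger_gap: 0.997
grasp_force: 0.0
[ 27.5 -21.1 102.8   0.   98.4  40.6] [0.003 0.002 0.327] [-0.      0.     -0.0004]
```

```bash
python3 -m inch '[{"jaw":85,"slide":[0,0,0.327],"turn":[0,0,0]},{"jaw":85,"slide":[0,0,0.327],"turn":[0,0,0]},{"jaw":85,"slide":[0,0,0.327],"turn":[0,0,0]},{"jaw":85,"slide":[0,0,0.327],"turn":[0,0,0]},{"jaw":85,"slide":[0,0,0.327],"turn":[0,0,0]},{"jaw":85,"slide":[0,0,0.327],"turn":[0,0,0]},{"jaw":85,"slide":[0,0,0.327],"turn":[0,0,0]},{"jaw":85,"slide":[0,0,0.327],"turn":[0,0,0]},{"jaw":40,"slide":[0,0,0],"turn":[0,0,0]},{"jaw":40,"slide":[0,0,0],"turn":[0,0,0]}]' 100
python3 -m inch '[{"jaw":10,"slide":[0,0,0],"turn":[0,0,0]},{"jaw":10,"slide":[0,0,0],"turn":[0,0,0]},{"jaw":10,"slide":[0,0,0],"turn":[0,0,0]},{"jaw":10,"slide":[0,0,0],"turn":[0,0,0]},{"jaw":10,"slide":[0,0,0],"turn":[0,0,0]},{"jaw":10,"slide":[0,0,0],"turn":[0,0,0]},{"jaw":10,"slide":[0,0,0],"turn":[0,0,0]},{"jaw":10,"slide":[0,0,0],"turn":[0,0,0]},{"jaw":10,"slide":[0,0,0],"turn":[0,0,0]},{"jaw":10,"slide":[0,0,0],"turn":[0,0,0]}]' 100
python3 - <<'E'
from h import *
o=arm.observe();print(o["wrist_force"].round(2),o["ft_torque"].round(3))
E
```

```text
clock: 4.47
ee_pos: [0.3669, 0.2295, 0.0137]
tool_rot: [[0.225, 0.974, -0.002], [0.974, -0.225, -0.001], [-0.002, -0.002, -1.0]]
wrist_force: [-0.2, 0.2, 0.2]
finger_gap: 0.748
grasp_force: 0.0
clock: 5.3
ee_pos: [0.3694, 0.2302, 0.0175]
tool_rot: [[0.225, 0.974, 0.005], [0.974, -0.225, 0.001], [0.002, 0.004, -1.0]]
wrist_force: [1.2, -2.1, 7.7]
finger_gap: 0.117
grasp_force: 10.5
[ 1.2  -2.07  7.67] [-0.328 -0.102 -0.018]
```

The fingers closed further than the 22 mm grip should allow, so I'll look.

```bash
python3 - <<'E'
from h import *
import cv2
c=cams.capture("top")["pixels"][180:310,230:400,::-1];s=cams.capture("side")["pixels"][130:260,210:380,::-1]
cv2.imwrite("pics/g1.png",cv2.resize(np.hstack([s,c]),None,fx=2.3,fy=2.3,interpolation=cv2.INTER_CUBIC))
o=arm.observe();print(o["finger_gap"],o["grasp_force"])
E
```

```text
0.11898994585367986 10.503368484496605
```

View pics/g1.png

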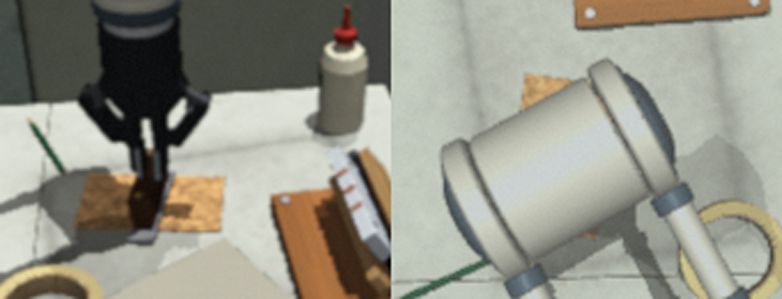

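The fingers look close to the grip, but I can't tell if they straddle it. I'll enlarge.

```bash
python3 - <<'E'
from h import *
import cv2
s=cams.capture("side");im=s["pixels"][160:240,240:320,::-1]
cv2.imwrite("pics/g2.png",cv2.resize(im,None,fx=7,fy=7,interpolation=cv2.INTER_CUBIC))
o=arm.observe();p,R=o["ee_pos"],o["tool_rot"]
for y in(-.042,-.011,0,.011,.042):
  print(y,[np.round((proj(s,p+R@np.array([0,y,z]))-[240,160])*7) for z in(0,-.0187)])
E
```

```text
-0.042 [array([128., 376.]), array([123., 333.])]
-0.011 [array([217., 383.]), array([213., 339.])]
0 [array([249., 385.]), array([246., 342.])]
0.011 [array([281., 387.]), array([278., 344.])]
0.042 [array([371., 394.]), array([369., 350.])]
```

View pics/g2.png

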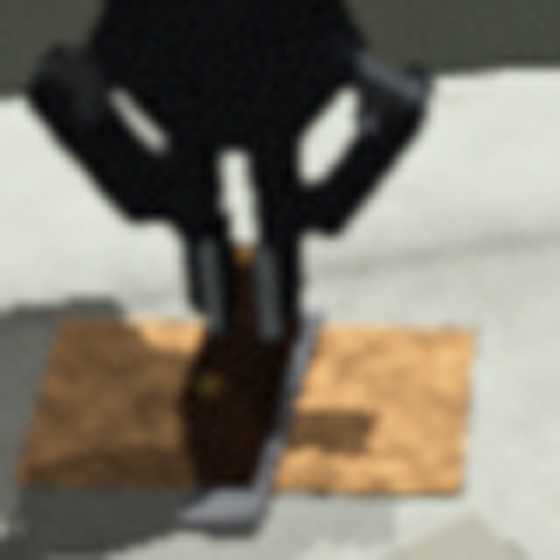

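The file looks rolled to the left (studs about 20 px left of where they were), and the pads are only about 10 mm apart. I'll reopen, back off and look again.

```bash
python3 -m inch '[{"jaw":60,"slide":[0,0,0],"turn":[0,0,0]},{"jaw":60,"slide":[0,0,0],"turn":[0,0,0]},{"jaw":60,"slide":[0,0,0],"turn":[0,0,0]},{"jaw":60,"slide":[0,0,0],"turn":[0,0,0]},{"jaw":60,"slide":[0,0,0],"turn":[0,0,0]},{"jaw":60,"slide":[0,0,0],"turn":[0,0,0]},{"jaw":60,"slide":[0,0,0],"turn":[0,0,0]},{"jaw":60,"slide":[0,0,0],"turn":[0,0,0]},{"jaw":60,"slide":[0,0,0],"turn":[0,0,0]},{"jaw":60,"slide":[0,0,0],"turn":[0,0,0]}]'
python3 - <<'E'
from h import *
import cv2
s=cams.capture("side");im=s["pixels"][160:240,240:320,::-1]
cv2.imwrite("pics/g3.png",cv2.resize(im,None,fx=7,fy=7,interpolation=cv2.INTER_CUBIC))
E
```

```text
clock: 6.28
ee_pos: [0.3676, 0.2299, 0.0149]
tool_rot: [[0.225, 0.974, -0.0], [0.974, -0.225, -0.0], [-0.0, -0.0, -1.0]]
wrist_force: [-0.2, 0.2, 0.9]
finger_gap: 0.703
grasp_force: 0.0
```

View pics/g3.png

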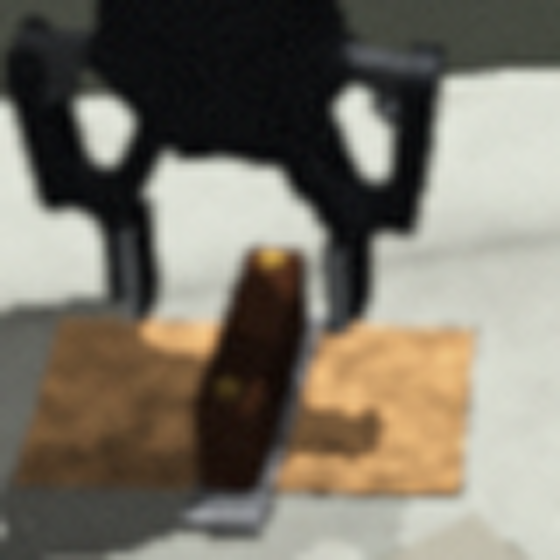

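```bash
python3 - <<'E'
from h import *
s=cams.capture("side");o=arm.observe();p,R=o["ee_pos"],o["tool_rot"]
f=lambda q:((proj(s,q)-[240,160])*7).round()
ax=np.array([.225,.974,0])
m=np.array([.3683,.2304,.045])
print("near/far stud",f(m-ax*.036),f(m+ax*.036),"meas (228,385),(272,260)")
for (u,v),y in(((130,312),.035),((350,328),-.035)):
  for z in(.015,.025,.035,.045,.055):
    w=cast(s,240+u/7,160+v/7,z);print((u,v),z,(R.T@(w-p)).round(4))
E
```

```text
near/far stud [219. 388.] [262. 257.] meas (228,385),(272,260)
(130, 312) 0.015 [ 0.0392 -0.0488 -0.0001]
(130, 312) 0.025 [ 0.0264 -0.0449 -0.0101]
(130, 312) 0.035 [ 0.0137 -0.0411 -0.0201]
(130, 312) 0.045 [ 0.001  -0.0373 -0.0301]
(130, 312) 0.055 [-0.0118 -0.0334 -0.0401]
(350, 328) 0.015 [ 0.0391  0.0298 -0.0001]
(350, 328) 0.025 [ 0.0264  0.0323 -0.0101]
(350, 328) 0.035 [ 0.0137  0.0348 -0.0201]
(350, 328) 0.045 [ 0.0009  0.0373 -0.0301]
(350, 328) 0.055 [-0.0118  0.0398 -0.0401]
```

By the side-camera ray, the fingertips are about 30 mm behind the reported TCP at this opening. The pads were therefore catching only the top of the grip. I'll lower in guarded steps.

```bash
python3 -m inch '[{"jaw":60,"slide":[0,0.02,0.05],"turn":[0,0,0]},{"jaw":60,"slide":[0,0.02,0.05],"turn":[0,0,0]},{"jaw":60,"slide":[0,0,0.05],"turn":[0,0,0]},{"jaw":60,"slide":[0,0,0.05],"turn":[0,0,0]},{"jaw":60,"slide":[0,0,0.05],"turn":[0,0,0]},{"jaw":60,"slide":[0,0,0],"turn":[0,0,0]},{"jaw":60,"slide":[0,0,0],"turn":[0,0,0]},{"jaw":60,"slide":[0,0,0],"turn":[0,0,0]},{"jaw":60,"slide":[0,0,0],"turn":[0,0,0]},{"jaw":60,"slide":[0,0,0],"turn":[0,0,0]}]'
python3 - <<'E'
from h import *
import cv2
s=cams.capture("side");im=s["pixels"][160:240,240:320,::-1]
cv2.imwrite("pics/g4.png",cv2.resize(im,None,fx=7,fy=7,interpolation=cv2.INTER_CUBIC))
E
```

```text
clock: 7.22
ee_pos: [0.3693, 0.2296, 0.0051]
tool_rot: [[0.225, 0.974, 0.0], [0.974, -0.225, 0.0], [0.0, 0.0, -1.0]]
wrist_force: [0.2, -0.8, 0.1]
finger_gap: 0.705
grasp_force: 0.0
```

View pics/g4.png

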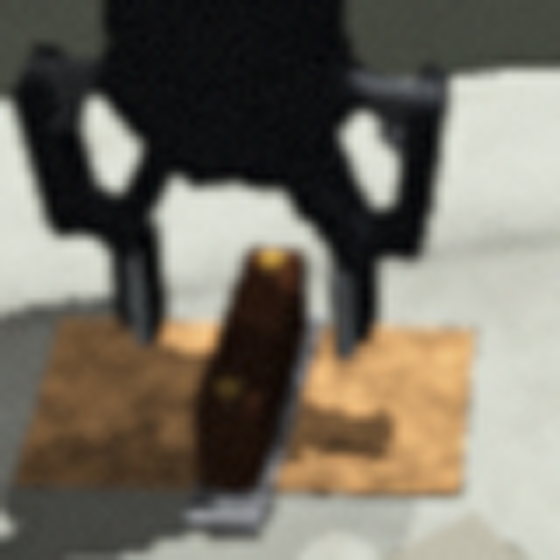

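The tips are now at rows ~340–355, so z≈0.035, with no contact. I'll go another 10 mm down and close.

```bash
python3 -m inch '[{"jaw":50,"slide":[0,0,0.05],"turn":[0,0,0]},{"jaw":50,"slide":[0,0,0.05],"turn":[0,0,0]},{"jaw":50,"slide":[0,0,0.05],"turn":[0,0,0]},{"jaw":50,"slide":[0,0,0.05],"turn":[0,0,0]},{"jaw":50,"slide":[0,0,0.05],"turn":[0,0,0]},{"jaw":40,"slide":[0,0,0],"turn":[0,0,0]},{"jaw":40,"slide":[0,0,0],"turn":[0,0,0]},{"jaw":40,"slide":[0,0,0],"turn":[0,0,0]},{"jaw":40,"slide":[0,0,0],"turn":[0,0,0]},{"jaw":40,"slide":[0,0,0],"turn":[0,0,0]}]' 100
python3 -m inch '[{"jaw":15,"slide":[0,0,0],"turn":[0,0,0]},{"jaw":15,"slide":[0,0,0],"turn":[0,0,0]},{"jaw":15,"slide":[0,0,0],"turn":[0,0,0]},{"jaw":15,"slide":[0,0,0],"turn":[0,0,0]},{"jaw":15,"slide":[0,0,0],"turn":[0,0,0]},{"jaw":15,"slide":[0,0,0],"turn":[0,0,0]},{"jaw":15,"slide":[0,0,0],"turn":[0,0,0]},{"jaw":15,"slide":[0,0,0],"turn":[0,0,0]},{"jaw":15,"slide":[0,0,0],"turn":[0,0,0]},{"jaw":15,"slide":[0,0,0],"turn":[0,0,0]}]' 100
```

```text
clock: 8.1
ee_pos: [0.3693, 0.2296, -0.0049]
tool_rot: [[0.225, 0.974, 0.0], [0.974, -0.225, 0.0], [0.0, 0.0, -1.0]]
wrist_force: [0.3, 0.7, 0.1]
finger_gap: 0.469
grasp_force: 0.0
clock: 8.93
ee_pos: [0.3695, 0.2297, -0.0046]
tool_rot: [[0.225, 0.974, 0.001], [0.974, -0.225, 0.0], [0.0, 0.001, -1.0]]
wrist_force: [-0.3, -1.2, 5.8]
finger_gap: 0.234
grasp_force: 100.0
```

The grip is firm: 100 N at about 20 mm, with the face 7.6 mm behind the reported TCP. I'll plan the lift, tilt and hover.

```bash
cat >> h.py <<'E'
E0=np.array([.548,.133,.085]); FO=.0076
def tcp(y,h,dx=0,packing=0): # face centre at y along the bar, h above lowest surface along normal, dx up-slope
    T=slope(); return E0+T[:,0]*y-T[:,2]*h+T[:,1]*dx*np.sign(T[2,1])+T[:,2]*FO
E
python3 - <<'E'
from h import *
o=arm.observe();p,R=o["ee_pos"],o["tool_rot"]
l=p+[0,0,.13];S=slope();print(S.round(3))
print(lin(p,R,l,5),trn(R,S,6),np.linalg.norm(trn(R,S,6))*180)
t=tcp(-.045,.045);print(t, lin(l,S,t,8))
E
```

```text
[[-0.047  0.818  0.573]
 [ 0.999  0.039  0.027]
 [ 0.     0.574 -0.819]]
[ 0.    0.   -0.65] [-0.0322  0.0044 -0.0141] 6.376701655244661
[0.52869097 0.0870394  0.11563808] [-0.469  0.372  0.298]
```

```bash
python3 -m inch '[{"jaw":15,"slide":[0,0,-0.2],"turn":[0,0,0]},{"jaw":15,"slide":[0,0,-0.5],"turn":[0,0,0]},{"jaw":15,"slide":[0,0,-0.65],"turn":[0,0,0]},{"jaw":15,"slide":[0,0,-0.65],"turn":[0,0,0]},{"jaw":15,"slide":[0,0,-0.65],"turn":[0,0,0]},{"jaw":15,"slide":[0,0,-0.4],"turn":[0,0,0]},{"jaw":15,"slide":[0,0,-0.2],"turn":[0,0,0]},{"jaw":15,"slide":[0,0,0],"turn":[-0.0322,0.0044,-0.0141]},{"jaw":15,"slide":[0,0,0],"turn":[-0.0322,0.0044,-0.0141]},{"jaw":15,"slide":[0,0,0],"turn":[-0.0322,0.0044,-0.0141]}]'
python3 -m inch '[{"jaw":15,"slide":[0,0,0],"turn":[-0.0322,0.0044,-0.0141]},{"jaw":15,"slide":[0,0,0],"turn":[-0.0322,0.0044,-0.0141]},{"jaw":15,"slide":[0,0,0],"turn":[-0.0322,0.0044,-0.0141]},{"jaw":15,"slide":[-0.469,0.372,0.298],"turn":[0,0,0]},{"jaw":15,"slide":[-0.469,0.372,0.298],"turn":[0,0,0]},{"jaw":15,"slide":[-0.469,0.372,0.298],"turn":[0,0,0]},{"jaw":15,"slide":[-0.469,0.372,0.298],"turn":[0,0,0]},{"jaw":15,"slide":[-0.469,0.372,0.298],"turn":[0,0,0]},{"jaw":15,"slide":[-0.469,0.372,0.298],"turn":[0,0,0]},{"jaw":15,"slide":[0,0,0],"turn":[0,0,0]}]'
python3 - <<'E'
from h import *
import cv2
o=arm.observe();p,R=o["ee_pos"],o["tool_rot"];print(lin(p,slope(),tcp(-.045,.045),1)*40,trn(R,slope(),1)*180)
s=cams.capture("side");c=cams.capture("top")
cv2.imwrite("pics/k1.png",np.vstack([cv2.resize(s["pixels"][120:200,300:420,::-1],None,fx=4,fy=3.7,interpolation=cv2.INTER_CUBIC),cv2.resize(c["pixels"][120:200,300:420,::-1],None,fx=4,fy=3.7,interpolation=cv2.INTER_CUBIC)]))
fc=p-R[:,2]*FO
for n,q in(("centre",[0,0,0]),("near/right end, low",[-.057,-.013,0]),("right end, high",[-.057,.013,0]),("left low",[.057,-.013,0])):
  w=fc+R@np.array(q);print(n,((proj(s,w)-[300,120])*[4,3.7]).round(),((proj(c,w)-[300,120])*[4,3.7]+[0,296]).round())
E
```

```text
clock: 9.77
ee_pos: [0.3694, 0.2293, 0.1239]
tool_rot: [[0.088, 0.949, 0.303], [0.996, -0.09, -0.008], [0.02, 0.303, -0.953]]
wrist_force: [-0.6, -0.4, -1.6]
finger_gap: 0.235
grasp_force: 99.2
clock: 10.6
ee_pos: [0.4974, 0.1293, 0.1157]
tool_rot: [[-0.037, 0.825, 0.565], [0.999, 0.037, 0.011], [-0.012, 0.565, -0.825]]
wrist_force: [-0.7, -0.7, -2.1]
finger_gap: 0.232
grasp_force: 99.2
[-43.72  23.92  16.8 ] [-0.63   0.9   -0.108]
centre [140. 303.] [227. 533.]
near/right end, low [140. 380.] [340. 548.]
right end, high [184. 354.] [341. 505.]
left low [100. 258.] [114. 561.]
```

View pics/k1.png

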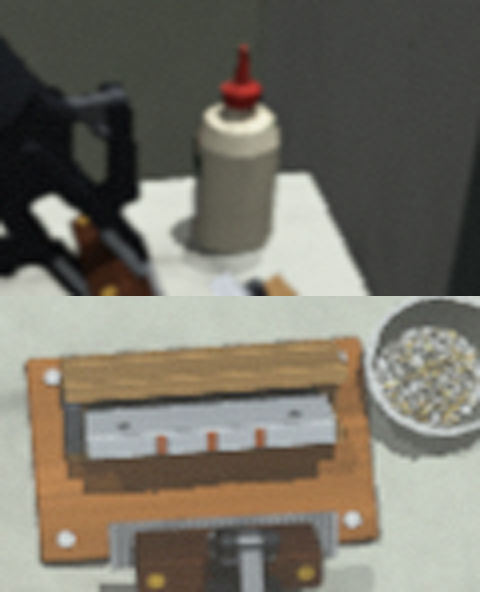

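The top view shows the plate ends at x=110 and 340, as predicted. Its high edge is about 4 mm nearer the robot than predicted, so I'll add +4 mm in x and finish the hover.

```bash
echo 'E0[0]=.552' >> h.py
python3 - <<'E'
from h import *
o=arm.observe();p,R=o["ee_pos"],o["tool_rot"];print(p,lin(p,R,tcp(-.045,.035),4),trn(R,slope(),1))
E
```

```text
[0.4958044  0.13187224 0.11587983] [-0.288  0.18   0.19 ] [-0.0037  0.0042 -0.0005]
```

```bash
python3 -m inch '[{"jaw":15,"slide":[-0.288,0.18,0.19],"turn":[0,0,0]},{"jaw":15,"slide":[-0.288,0.18,0.19],"turn":[0,0,0]},{"jaw":15,"slide":[-0.288,0.18,0.19],"turn":[0,0,0]},{"jaw":15,"slide":[-0.288,0.18,0.19],"turn":[0,0,0]},{"jaw":15,"slide":[0,0,0],"turn":[-0.0037,0.0042,-0.0005]},{"jaw":15,"slide":[0,0,0],"turn":[0,0,0]},{"jaw":15,"slide":[0,0,0],"turn":[0,0,0]},{"jaw":15,"slide":[0,0,0],"turn":[0,0,0]},{"jaw":15,"slide":[0,0,0],"turn":[0,0,0]},{"jaw":15,"slide":[0,0,0],"turn":[0,0,0]}]'
cat >> h.py <<'E'
def st():
    o=arm.observe();p,R=o["ee_pos"],o["tool_rot"];T=slope()
    d=T.T@(p-tcp(0,0)); 
    print("clk %.2f y %.1f dx %.1f h %.1f mm"%(o["clock"],d[0]*1e3,d[1]*1e3,-d[2]*1e3),"F tool",(T.T@o["wrist_force"]).round(2),"M",(T.T@o["ft_torque"]).round(2),"rot",(trn(R,T,1)*180).round(2),"gf",o["grasp_force"].round(0) if hasattr(o["grasp_force"],"round") else o["grasp_force"])
E
python3 -c "from h import *;st()"
```

```text
clock: 11.53
ee_pos: [0.539, 0.0896, 0.1104]
tool_rot: [[-0.051, 0.815, 0.577], [0.999, 0.042, 0.03], [0.001, 0.577, -0.816]]
wrist_force: [0.5, 0.8, -1.7]
finger_gap: 0.232
grasp_force: 99.2
clk 11.53 y -42.7 dx 2.3 h 37.0 mm F tool [ 0.77 -0.54  1.66] M [0.47 0.01 0.01] rot [ 0.27 -0.16  0.18] gf 99.23276782035828
```

```bash
python3 -m inch '[{"jaw":15,"slide":[-0.03,-0.025,0.05],"turn":[0.0015,-0.001,0.001]},{"jaw":15,"slide":[-0.03,-0.025,0.05],"turn":[0,0,0]},{"jaw":15,"slide":[0,0,0.05],"turn":[0,0,0]},{"jaw":15,"slide":[0,0,0.05],"turn":[0,0,0]},{"jaw":15,"slide":[0,0,0.05],"turn":[0,0,0]},{"jaw":15,"slide":[0,0,0.05],"turn":[0,0,0]},{"jaw":15,"slide":[0,0,0.05],"turn":[0,0,0]},{"jaw":15,"slide":[0,0,0.05],"turn":[0,0,0]},{"jaw":15,"slide":[0,0,0.05],"turn":[0,0,0]},{"jaw":15,"slide":[0,0,0],"turn":[0,0,0]}]' >/dev/null; python3 -c "from h import *;st()"
python3 -m inch '[{"jaw":15,"slide":[0,0,0.009],"turn":[0,0,0]},{"jaw":15,"slide":[0,0,0.009],"turn":[0,0,0]},{"jaw":15,"slide":[0,0,0.009],"turn":[0,0,0]},{"jaw":15,"slide":[0,0,0.009],"turn":[0,0,0]},{"jaw":15,"slide":[0,0,0.009],"turn":[0,0,0]},{"jaw":15,"slide":[0,0,0.009],"turn":[0,0,0]},{"jaw":15,"slide":[0,0,0.009],"turn":[0,0,0]},{"jaw":15,"slide":[0,0,0.009],"turn":[0,0,0]},{"jaw":15,"slide":[0,0,0],"turn":[0,0,0]},{"jaw":15,"slide":[0,0,0],"turn":[0,0,0]}]' >/dev/null; python3 -c "from h import *;st()"
```

```text
clk 12.37 y -45.9 dx -0.2 h 18.2 mm F tool [ 0.93 -1.7   1.8 ] M [ 0.52  0.01 -0.01] rot [-0.07  0.05 -0.05] gf 99.23063635826111
clk 13.20 y -45.9 dx 0.2 h 15.7 mm F tool [-0.34 -1.28  1.57] M [ 0.47 -0.   -0.04] rot [-0.04  0.05 -0.05] gf 99.23024296760559
```

```bash
python3 -m inch '[{"jaw":15,"slide":[0,0,0.009],"turn":[0,0,0]},{"jaw":15,"slide":[0,0,0.009],"turn":[0,0,0]},{"jaw":15,"slide":[0,0,0.009],"turn":[0,0,0]},{"jaw":15,"slide":[0,0,0.009],"turn":[0,0,0]},{"jaw":15,"slide":[0,0,0.009],"turn":[0,0,0]},{"jaw":15,"slide":[0,0,0.009],"turn":[0,0,0]},{"jaw":15,"slide":[0,0,0.009],"turn":[0,0,0]},{"jaw":15,"slide":[0,0,0.009],"turn":[0,0,0]},{"jaw":15,"slide":[0,0,0],"turn":[0,0,0]},{"jaw":15,"slide":[0,0,0],"turn":[0,0,0]}]' >/dev/null; python3 -c "from h import *;st()"
```

```text
clk 14.03 y -45.9 dx 0.2 h 12.8 mm F tool [-0.24 -1.86  1.72] M [0.45 0.03 0.02] rot [-0.04  0.05 -0.05] gf 99.23015713691711
```

```bash
python3 -c "from h import *;st()"
```

```text
clk 14.03 y -45.9 dx 0.2 h 12.8 mm F tool [-0.24 -1.86  1.72] M [0.45 0.03 0.02] rot [-0.04  0.05 -0.05] gf 99.23015713691711
```

```bash
python3 -m inch '[{"jaw":15,"slide":[0,0,0.009],"turn":[0,0,0]},{"jaw":15,"slide":[0,0,0.009],"turn":[0,0,0]},{"jaw":15,"slide":[0,0,0.009],"turn":[0,0,0]},{"jaw":15,"slide":[0,0,0.009],"turn":[0,0,0]},{"jaw":15,"slide":[0,0,0.009],"turn":[0,0,0]},{"jaw":15,"slide":[0,0,0.009],"turn":[0,0,0]},{"jaw":15,"slide":[0,0,0.009],"turn":[0,0,0]},{"jaw":15,"slide":[0,0,0.009],"turn":[0,0,0]},{"jaw":15,"slide":[0,0,0],"turn":[0,0,0]},{"jaw":15,"slide":[0,0,0],"turn":[0,0,0]}]' >/dev/null; python3 -c "from h import *;st()"
```

```text
clk 14.87 y -45.9 dx 0.2 h 10.0 mm F tool [ 0.75 -0.68  2.06] M [0.45 0.01 0.02] rot [-0.04  0.05 -0.05] gf 99.23035740852356
```

```bash
python3 -m inch '[{"jaw":15,"slide":[0,0,0.009],"turn":[0,0,0]},{"jaw":15,"slide":[0,0,0.009],"turn":[0,0,0]},{"jaw":15,"slide":[0,0,0.009],"turn":[0,0,0]},{"jaw":15,"slide":[0,0,0.009],"turn":[0,0,0]},{"jaw":15,"slide":[0,0,0.009],"turn":[0,0,0]},{"jaw":15,"slide":[0,0,0.009],"turn":[0,0,0]},{"jaw":15,"slide":[0,0,0.009],"turn":[0,0,0]},{"jaw":15,"slide":[0,0,0.009],"turn":[0,0,0]},{"jaw":15,"slide":[0,0,0],"turn":[0,0,0]},{"jaw":15,"slide":[0,0,0],"turn":[0,0,0]}]' >/dev/null; python3 -c "from h import *;st()"
```

```text
clk 15.70 y -45.9 dx 0.2 h 7.1 mm F tool [ 0.46 -1.03  1.03] M [ 0.45 -0.02  0.02] rot [-0.04  0.05 -0.05] gf 99.23046469688416
```

```bash
python3 -m inch '[{"jaw":15,"slide":[0,0,0.009],"turn":[0,0,0]},{"jaw":15,"slide":[0,0,0.009],"turn":[0,0,0]},{"jaw":15,"slide":[0,0,0.009],"turn":[0,0,0]},{"jaw":15,"slide":[0,0,0.009],"turn":[0,0,0]},{"jaw":15,"slide":[0,0,0.009],"turn":[0,0,0]},{"jaw":15,"slide":[0,0,0.009],"turn":[0,0,0]},{"jaw":15,"slide":[0,0,0.009],"turn":[0,0,0]},{"jaw":15,"slide":[0,0,0.009],"turn":[0,0,0]},{"jaw":15,"slide":[0,0,0],"turn":[0,0,0]},{"jaw":15,"slide":[0,0,0],"turn":[0,0,0]}]' >/dev/null; python3 -c "from h import *;st()"
```

```text
clk 16.53 y -45.9 dx 0.6 h 4.5 mm F tool [-0.84 -2.12 -2.05] M [0.52 0.02 0.08] rot [ 0.    0.05 -0.05] gf 99.76055860519409
```

Contact is at about h 4.6 with ~3.6 N. First stroke now, pressing in as it starts.

```bash
python3 -m inch '[{"jaw":15,"slide":[0.02,0,0.012],"turn":[0,0,0]},{"jaw":15,"slide":[0.05,0,0.012],"turn":[0,0,0]},{"jaw":15,"slide":[0.065,0,0.01],"turn":[0,0,0]},{"jaw":15,"slide":[0.065,0,0.006],"turn":[0,0,0]},{"jaw":15,"slide":[0.065,0,0],"turn":[0,0,0]},{"jaw":15,"slide":[0.065,0,0],"turn":[0,0,0]},{"jaw":15,"slide":[0.065,0,0],"turn":[0,0,0]},{"jaw":15,"slide":[0.065,0,0],"turn":[0,0,0]},{"jaw":15,"slide":[0.065,0,0],"turn":[0,0,0]},{"jaw":15,"slide":[0.065,0,0],"turn":[0,0,0]}]' >/dev/null; python3 -c "from h import *;st()"
```

```text
clk 17.37 y -23.0 dx 1.8 h 3.4 mm F tool [-5.68 -0.08 -4.86] M [ 0.31 -0.7   0.06] rot [ 0.13  0.14 -0.05] gf 100.2244770526886
```

```bash
python3 -m inch '[{"jaw":15,"slide":[0.065,-0.005,0.015],"turn":[0,0,0]},{"jaw":15,"slide":[0.065,-0.005,0.015],"turn":[0,0,0]},{"jaw":15,"slide":[0.065,-0.005,0],"turn":[0,0,0]},{"jaw":15,"slide":[0.065,-0.005,0],"turn":[0,0,0]},{"jaw":15,"slide":[0.065,0,0],"turn":[0,0,0]},{"jaw":15,"slide":[0.065,0,0],"turn":[0,0,0]},{"jaw":15,"slide":[0.065,0,0],"turn":[0,0,0]},{"jaw":15,"slide":[0.065,0,0],"turn":[0,0,0]},{"jaw":15,"slide":[0.065,0,0],"turn":[0,0,0]},{"jaw":15,"slide":[0.065,0,0],"turn":[0,0,0]}]' >/dev/null; python3 -c "from h import *;st()"
```

```text
clk 18.20 y 2.9 dx 1.6 h 2.6 mm F tool [-5.33 -0.67 -8.03] M [ 0.31 -1.09 -0.09] rot [ 0.18  0.16 -0.05] gf 100.54833769798279
```

```bash
python3 -m inch '[{"jaw":15,"slide":[0.065,0,0.005],"turn":[0,0,0]},{"jaw":15,"slide":[0.065,0,0.005],"turn":[0,0,0]},{"jaw":15,"slide":[0.065,0,0],"turn":[0,0,0]},{"jaw":15,"slide":[0.065,0,0],"turn":[0,0,0]},{"jaw":15,"slide":[0.065,0,0],"turn":[0,0,0]},{"jaw":15,"slide":[0.065,0,0],"turn":[0,0,0]},{"jaw":15,"slide":[0.065,0,0],"turn":[0,0,0]},{"jaw":15,"slide":[0.065,0,0],"turn":[0,0,0]},{"jaw":15,"slide":[0.065,0,0],"turn":[0,0,0]},{"jaw":15,"slide":[0.065,0,0],"turn":[0,0,0]}]' >/dev/null; python3 -c "from h import *;st()"
```

```text
clk 19.03 y 28.4 dx 1.4 h 2.0 mm F tool [-6.94  0.45 -8.09] M [ 0.3  -1.57 -0.03] rot [ 0.14  0.22 -0.04] gf 100.61334729194641
```

```bash
python3 -m inch '[{"jaw":15,"slide":[0.065,0,0],"turn":[0,0,0]},{"jaw":15,"slide":[0.065,0,0],"turn":[0,0,0]},{"jaw":15,"slide":[0.065,0,0],"turn":[0,0,0]},{"jaw":15,"slide":[0.065,0,0],"turn":[0,0,0]},{"jaw":15,"slide":[0.065,0,0],"turn":[0,0,0]},{"jaw":15,"slide":[0.065,0,0],"turn":[0,0,0]},{"jaw":15,"slide":[0.02,0,-0.1],"turn":[0,0,0]},{"jaw":15,"slide":[0,0,-0.1],"turn":[0,0,0]},{"jaw":15,"slide":[0,0,-0.1],"turn":[0,0,0]},{"jaw":15,"slide":[0,0,-0.1],"turn":[0,0,0]}]' >/dev/null; python3 -c "from h import *;st()"
python3 -m inch '[{"jaw":15,"slide":[0,0,0],"turn":[0,0,0]},{"jaw":15,"slide":[-0.2,0,0],"turn":[0,0,0]},{"jaw":15,"slide":[-0.6,0,0],"turn":[0,0,0]},{"jaw":15,"slide":[-0.7,0,0],"turn":[0,0,0]},{"jaw":15,"slide":[-0.6,0,0],"turn":[0,0,0]},{"jaw":15,"slide":[-0.2,0,0],"turn":[0,0,0]},{"jaw":15,"slide":[0,0,0.1],"turn":[0,0,0]},{"jaw":15,"slide":[0,0,0.1],"turn":[0,0,0]},{"jaw":15,"slide":[0,0,0.08],"turn":[0,0,0]},{"jaw":15,"slide":[0,0,0.04],"turn":[0,0,0]}]' >/dev/null; python3 -c "from h import *;st()"
```

```text
clk 19.87 y 46.4 dx -1.2 h 16.9 mm F tool [ 1.15 -1.17  1.58] M [ 0.46 -0.03 -0.03] rot [-0.09  0.04 -0.04] gf 99.13736343383789
clk 20.70 y -45.3 dx -0.8 h 3.7 mm F tool [-0.25 -0.32 -3.11] M [ 0.33  0.06 -0.21] rot [-0.05  0.04 -0.  ] gf 99.98924732208252
```

```bash
python3 -m inch '[{"jaw":15,"slide":[0.02,0.01,0.02],"turn":[0,0,0]},{"jaw":15,"slide":[0.05,0.01,0.02],"turn":[0,0,0]},{"jaw":15,"slide":[0.065,0,0.01],"turn":[0,0,0]},{"jaw":15,"slide":[0.065,0,0.01],"turn":[0,0,0]},{"jaw":15,"slide":[0.065,0,0],"turn":[0,0,0]},{"jaw":15,"slide":[0.065,0,0],"turn":[0,0,0]},{"jaw":15,"slide":[0.065,0,0],"turn":[0,0,0]},{"jaw":15,"slide":[0.065,0,0],"turn":[0,0,0]},{"jaw":15,"slide":[0.065,0,0],"turn":[0,0,0]},{"jaw":15,"slide":[0.065,0,0],"turn":[0,0,0]}]' >/dev/null; python3 -c "from h import *;st()"
python3 -m inch '[{"jaw":15,"slide":[0.065,0,0.01],"turn":[0,0,0]},{"jaw":15,"slide":[0.065,0,0.005],"turn":[0,0,0]},{"jaw":15,"slide":[0.065,0,0],"turn":[0,0,0]},{"jaw":15,"slide":[0.065,0,0],"turn":[0,0,0]},{"jaw":15,"slide":[0.065,0,0],"turn":[0,0,0]},{"jaw":15,"slide":[0.065,0,0],"turn":[0,0,0]},{"jaw":15,"slide":[0.065,0,0],"turn":[0,0,0]},{"jaw":15,"slide":[0.065,0,0],"turn":[0,0,0]},{"jaw":15,"slide":[0.065,0,0],"turn":[0,0,0]},{"jaw":15,"slide":[0.065,0,0],"turn":[0,0,0]}]' >/dev/null; python3 -c "from h import *;st()"
```

```text
clk 21.53 y -21.7 dx 1.2 h 2.5 mm F tool [-1.45 -0.91 -6.17] M [ 0.34 -0.19 -0.27] rot [ 0.07  0.04 -0.04] gf 100.38612842559814
clk 22.37 y 3.3 dx 1.6 h 2.1 mm F tool [-4.38 -0.42 -7.46] M [ 0.32 -1.07 -0.06] rot [0.09 0.14 0.  ] gf 100.58932185173035
```

```bash
python3 -m inch '[{"jaw":15,"slide":[0.065,0,0.01],"turn":[0,0,0]},{"jaw":15,"slide":[0.065,0,0.005],"turn":[0,0,0]},{"jaw":15,"slide":[0.065,0,0],"turn":[0,0,0]},{"jaw":15,"slide":[0.065,0,0],"turn":[0,0,0]},{"jaw":15,"slide":[0.065,0,0],"turn":[0,0,0]},{"jaw":15,"slide":[0.065,0,0],"turn":[0,0,0]},{"jaw":15,"slide":[0.065,0,0],"turn":[0,0,0]},{"jaw":15,"slide":[0.065,0,0],"turn":[0,0,0]},{"jaw":15,"slide":[0.065,0,0],"turn":[0,0,0]},{"jaw":15,"slide":[0.065,0,0],"turn":[0,0,0]}]' >/dev/null; python3 -c "from h import *;st()"
python3 -m inch '[{"jaw":15,"slide":[0.065,0,0],"turn":[0,0,0]},{"jaw":15,"slide":[0.065,0,0],"turn":[0,0,0]},{"jaw":15,"slide":[0.065,0,0],"turn":[0,0,0]},{"jaw":15,"slide":[0.065,0,0],"turn":[0,0,0]},{"jaw":15,"slide":[0.065,0,0],"turn":[0,0,0]},{"jaw":15,"slide":[0.065,0,0],"turn":[0,0,0]},{"jaw":15,"slide":[0.02,0,-0.1],"turn":[0,0,0]},{"jaw":15,"slide":[0,0,-0.1],"turn":[0,0,0]},{"jaw":15,"slide":[0,0,-0.1],"turn":[0,0,0]},{"jaw":15,"slide":[0,0,-0.1],"turn":[0,0,0]}]' >/dev/null; python3 -c "from h import *;st()"
python3 -m inch '[{"jaw":15,"slide":[0,0,0],"turn":[0,0,0]},{"jaw":15,"slide":[-0.2,0,0],"turn":[0,0,0]},{"jaw":15,"slide":[-0.6,0,0],"turn":[0,0,0]},{"jaw":15,"slide":[-0.7,0,0],"turn":[0,0,0]},{"jaw":15,"slide":[-0.6,0,0],"turn":[0,0,0]},{"jaw":15,"slide":[-0.2,0,0],"turn":[0,0,0]},{"jaw":15,"slide":[0,0,0.1],"turn":[0,0,0]},{"jaw":15,"slide":[0,0,0.1],"turn":[0,0,0]},{"jaw":15,"slide":[0,0,0.08],"turn":[0,0,0]},{"jaw":15,"slide":[0,0,0.04],"turn":[0,0,0]}]' >/dev/null; python3 -c "from h import *;st()"
```

```text
clk 23.20 y 28.5 dx 1.5 h 1.4 mm F tool [-7.46 -1.27 -9.11] M [ 0.3  -1.61 -0.06] rot [ 0.07  0.23 -0.  ] gf 100.69154977798462
clk 24.03 y 46.4 dx -0.8 h 16.3 mm F tool [ 0.03 -1.36  1.22] M [ 0.51 -0.02 -0.04] rot [-0.13  0.04 -0.04] gf 99.14483070373535
clk 24.87 y -45.4 dx -0.0 h 3.2 mm F tool [-0.7  -1.11 -3.22] M [0.41 0.07 0.15] rot [-0.05  0.04 -0.  ] gf 99.87204909324646
```

```bash
python3 -m inch '[{"jaw":15,"slide":[0.02,0,0.025],"turn":[0,0,0]},{"jaw":15,"slide":[0.05,0,0.025],"turn":[0,0,0]},{"jaw":15,"slide":[0.065,0,0.02],"turn":[0,0,0]},{"jaw":15,"slide":[0.065,0,0.01],"turn":[0,0,0]},{"jaw":15,"slide":[0.065,0,0],"turn":[0,0,0]},{"jaw":15,"slide":[0.065,0,0],"turn":[0,0,0]},{"jaw":15,"slide":[0.065,0,0],"turn":[0,0,0]},{"jaw":15,"slide":[0.065,0,0],"turn":[0,0,0]},{"jaw":15,"slide":[0.065,0,0],"turn":[0,0,0]},{"jaw":15,"slide":[0.065,0,0],"turn":[0,0,0]}]' >/dev/null; python3 -c "from h import *;st()"
python3 -m inch '[{"jaw":15,"slide":[0.065,0,0.01],"turn":[0,0,0]},{"jaw":15,"slide":[0.065,0,0.005],"turn":[0,0,0]},{"jaw":15,"slide":[0.065,0,0],"turn":[0,0,0]},{"jaw":15,"slide":[0.065,0,0],"turn":[0,0,0]},{"jaw":15,"slide":[0.065,0,0],"turn":[0,0,0]},{"jaw":15,"slide":[0.065,0,0],"turn":[0,0,0]},{"jaw":15,"slide":[0.065,0,0],"turn":[0,0,0]},{"jaw":15,"slide":[0.065,0,0],"turn":[0,0,0]},{"jaw":15,"slide":[0.065,0,0],"turn":[0,0,0]},{"jaw":15,"slide":[0.065,0,0],"turn":[0,0,0]}]' >/dev/null; python3 -c "from h import *;st()"
```

```text
clk 25.70 y -21.5 dx 1.9 h 1.7 mm F tool [-1.28 -1.37 -8.03] M [ 0.29 -0.19 -0.15] rot [ 0.13  0.02 -0.02] gf 100.50647735595703
clk 26.53 y 4.2 dx 2.2 h 1.3 mm F tool [-1.54 -0.58 -8.79] M [ 0.3  -0.54  0.15] rot [ 0.16  0.05 -0.02] gf 100.66746354103088
```

```bash
python3 -m inch '[{"jaw":15,"slide":[0.065,0,0.01],"turn":[0,0,0]},{"jaw":15,"slide":[0.065,0,0.005],"turn":[0,0,0]},{"jaw":15,"slide":[0.065,0,0],"turn":[0,0,0]},{"jaw":15,"slide":[0.065,0,0],"turn":[0,0,0]},{"jaw":15,"slide":[0.065,0,0],"turn":[0,0,0]},{"jaw":15,"slide":[0.065,0,0],"turn":[0,0,0]},{"jaw":15,"slide":[0.065,0,0],"turn":[0,0,0]},{"jaw":15,"slide":[0.065,0,0],"turn":[0,0,0]},{"jaw":15,"slide":[0.065,0,0],"turn":[0,0,0]},{"jaw":15,"slide":[0.065,0,0],"turn":[0,0,0]}]' >/dev/null; python3 -c "from h import *;st()"
python3 -m inch '[{"jaw":15,"slide":[0.065,0,0],"turn":[0,0,0]},{"jaw":15,"slide":[0.065,0,0],"turn":[0,0,0]},{"jaw":15,"slide":[0.065,0,0],"turn":[0,0,0]},{"jaw":15,"slide":[0.065,0,0],"turn":[0,0,0]},{"jaw":15,"slide":[0.065,0,0],"turn":[0,0,0]},{"jaw":15,"slide":[0.065,0,0],"turn":[0,0,0]},{"jaw":15,"slide":[0.02,0,-0.1],"turn":[0,0,0]},{"jaw":15,"slide":[0,0,-0.1],"turn":[0,0,0]},{"jaw":15,"slide":[0,0,-0.1],"turn":[0,0,0]},{"jaw":15,"slide":[0,0,-0.1],"turn":[0,0,0]}]' >/dev/null; python3 -c "from h import *;st()"
python3 -m inch '[{"jaw":15,"slide":[0,0,0],"turn":[0,0,0]},{"jaw":15,"slide":[-0.2,0,0],"turn":[0,0,0]},{"jaw":15,"slide":[-0.6,0,0],"turn":[0,0,0]},{"jaw":15,"slide":[-0.7,0,0],"turn":[0,0,0]},{"jaw":15,"slide":[-0.6,0,0],"turn":[0,0,0]},{"jaw":15,"slide":[-0.2,0,0],"turn":[0,0,0]},{"jaw":15,"slide":[0,0,0.1],"turn":[0,0,0]},{"jaw":15,"slide":[0,0,0.1],"turn":[0,0,0]},{"jaw":15,"slide":[0,0,0.08],"turn":[0,0,0]},{"jaw":15,"slide":[0,0,0.03],"turn":[0,0,0]}]' >/dev/null; python3 -c "from h import *;st()"
```

```text
clk 27.37 y 28.7 dx 2.2 h 0.6 mm F tool [-8.09 -1.34 -9.71] M [ 0.35 -1.72  0.01] rot [0.14 0.22 0.  ] gf 100.78388929367065
clk 28.20 y 46.5 dx -0.8 h 15.1 mm F tool [ 0.89 -1.63  2.57] M [0.5 0.  0. ] rot [-0.13  0.04 -0.02] gf 99.12473201751709
clk 29.03 y -45.4 dx 0.1 h 2.5 mm F tool [ 0.1  -1.28 -3.72] M [ 0.38  0.11 -0.1 ] rot [-0.04  0.04 -0.  ] gf 99.95530128479004
```

```bash
python3 -m inch '[{"jaw":15,"slide":[0.02,0,0.025],"turn":[0,0,0]},{"jaw":15,"slide":[0.05,0,0.025],"turn":[0,0,0]},{"jaw":15,"slide":[0.065,0,0.015],"turn":[0,0,0]},{"jaw":15,"slide":[0.065,0,0.01],"turn":[0,0,0]},{"jaw":15,"slide":[0.065,0,0],"turn":[0,0,0]},{"jaw":15,"slide":[0.065,0,0],"turn":[0,0,0]},{"jaw":15,"slide":[0.065,0,0],"turn":[0,0,0]},{"jaw":15,"slide":[0.065,0,0],"turn":[0,0,0]},{"jaw":15,"slide":[0.065,0,0],"turn":[0,0,0]},{"jaw":15,"slide":[0.065,0,0],"turn":[0,0,0]}]' >/dev/null; python3 -c "from h import *;st()"
python3 -m inch '[{"jaw":15,"slide":[0.065,0,0.005],"turn":[0,0,0]},{"jaw":15,"slide":[0.065,0,0.005],"turn":[0,0,0]},{"jaw":15,"slide":[0.065,0,0],"turn":[0,0,0]},{"jaw":15,"slide":[0.065,0,0],"turn":[0,0,0]},{"jaw":15,"slide":[0.065,0,0],"turn":[0,0,0]},{"jaw":15,"slide":[0.065,0,0],"turn":[0,0,0]},{"jaw":15,"slide":[0.065,0,0],"turn":[0,0,0]},{"jaw":15,"slide":[0.065,0,0],"turn":[0,0,0]},{"jaw":15,"slide":[0.065,0,0],"turn":[0,0,0]},{"jaw":15,"slide":[0.065,0,0],"turn":[0,0,0]}]' >/dev/null; python3 -c "from h import *;st()"
```

```text
clk 29.87 y -22.9 dx 1.9 h 1.1 mm F tool [-6.82 -1.18 -8.06] M [ 0.4  -0.99 -0.03] rot [0.11 0.18 0.02] gf 100.53169012069702
clk 30.70 y 3.2 dx 2.2 h 0.9 mm F tool [-6.28 -0.47 -8.63] M [ 0.32 -1.06 -0.03] rot [0.14 0.16 0.02] gf 100.62610387802124
```

Friction is steady at 6–8 N with ~10 N normal. I'll finish stroke 4, then back off towards the robot to inspect.

```bash
python3 -m inch '[{"jaw":15,"slide":[0.065,0,0.005],"turn":[0,0,0]},{"jaw":15,"slide":[0.065,0,0.005],"turn":[0,0,0]},{"jaw":15,"slide":[0.065,0,0],"turn":[0,0,0]},{"jaw":15,"slide":[0.065,0,0],"turn":[0,0,0]},{"jaw":15,"slide":[0.065,0,0],"turn":[0,0,0]},{"jaw":15,"slide":[0.065,0,0],"turn":[0,0,0]},{"jaw":15,"slide":[0.065,0,0],"turn":[0,0,0]},{"jaw":15,"slide":[0.065,0,0],"turn":[0,0,0]},{"jaw":15,"slide":[0.065,0,0],"turn":[0,0,0]},{"jaw":15,"slide":[0.065,0,0],"turn":[0,0,0]}]' >/dev/null; python3 -c "from h import *;st()"
python3 -m inch '[{"jaw":15,"slide":[0.065,0,0],"turn":[0,0,0]},{"jaw":15,"slide":[0.065,0,0],"turn":[0,0,0]},{"jaw":15,"slide":[0.065,0,0],"turn":[0,0,0]},{"jaw":15,"slide":[0.065,0,0],"turn":[0,0,0]},{"jaw":15,"slide":[0.065,0,0],"turn":[0,0,0]},{"jaw":15,"slide":[0.065,0,0],"turn":[0,0,0]},{"jaw":15,"slide":[0.02,0,-0.1],"turn":[0,0,0]},{"jaw":15,"slide":[0,0,-0.1],"turn":[0,0,0]},{"jaw":15,"slide":[0,0,-0.1],"turn":[0,0,0]},{"jaw":15,"slide":[0,0,-0.1],"turn":[0,0,0]}]' >/dev/null; python3 -c "from h import *;st()"
python3 -m inch '[{"jaw":15,"slide":[0,0,-0.4],"turn":[0,0,0]},{"jaw":15,"slide":[0,-0.2,-0.7],"turn":[0,0,0]},{"jaw":15,"slide":[0,-0.3,-0.8],"turn":[0,0,0]},{"jaw":15,"slide":[0,-0.3,-0.4],"turn":[0,0,0]},{"jaw":15,"slide":[0,-0.2,0],"turn":[0,0,0]},{"jaw":15,"slide":[0,0,0],"turn":[0,0,0]},{"jaw":15,"slide":[0,0,0],"turn":[0,0,0]},{"jaw":15,"slide":[0,0,0],"turn":[0,0,0]},{"jaw":15,"slide":[0,0,0],"turn":[0,0,0]},{"jaw":15,"slide":[0,0,0],"turn":[0,0,0]}]'
python3 - <<'E'
from h import *
import cv2
s=cams.capture("side")["pixels"][175:265,335:425,::-1];c=cams.capture("top")["pixels"][128:188,300:420,::-1]
a=cv2.resize(c,None,fx=5,fy=5,interpolation=cv2.INTER_CUBIC);b=cv2.resize(s,None,fx=3,fy=3,interpolation=cv2.INTER_CUBIC)
b=cv2.copyMakeBorder(b,0,0,0,600-b.shape[1],cv2.BORDER_CONSTANT)
b[:, 300:600]=cv2.resize(cams.capture("top")["pixels"][150:170,330:350+20,::-1],(300,b.shape[0]),interpolation=cv2.INTER_CUBIC)
cv2.imwrite("pics/k2.png",np.vstack([a,b]));print(a.shape,b.shape)
E
```

```text
clk 31.53 y 29.2 dx 2.2 h 0.5 mm F tool [ -6.61  -0.54 -10.69] M [ 0.43 -1.32 -0.07] rot [0.14 0.16 0.02] gf 100.70915222167969
clk 32.37 y 46.6 dx -0.6 h 15.1 mm F tool [ 0.47 -0.96  1.59] M [ 0.49  0.05 -0.02] rot [-0.11  0.02 -0.02] gf 99.13451671600342
clock: 33.2
ee_pos: [0.4606, 0.1747, 0.1427]
tool_rot: [[-0.045, 0.82, 0.571], [0.999, 0.038, 0.025], [-0.001, 0.572, -0.82]]
wrist_force: [0.4, -0.1, -1.3]
finger_gap: 0.235
grasp_force: 99.3
(300, 600, 3) (270, 600, 3)
```

View pics/k2.png

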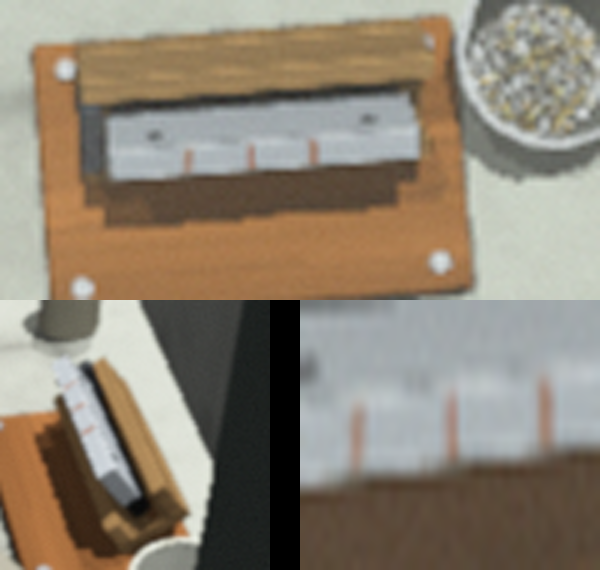

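The burrs are now thin and evenly spaced (columns 337.6, 350.2 and 362.7), about 5–6 mm left of where they began, and the bar sits against its stop. One more stroke for margin.

```bash
python3 - <<'E'
from h import *
def burr():
    im=cams.capture("top")["pixels"].astype(float);e=im[154:164,330:372];r=(e[...,0]-e[...,2]).clip(20)-20
    return r
r=burr();np.save("b4.npy",r)
# per-burr centroid along the edge strip rows
for lo,hi in((335,341),(347,354),(359,366)):
    w=np.array([r[k,lo-330:hi-330] for k in range(0,4)]);print((w.sum(0)@np.arange(lo,hi)/w.sum()).round(2),w.sum().round())
st();o=arm.observe();p,R=o["ee_pos"],o["tool_rot"]
print(lin(p,R,tcp(-.046,.02),5))
E
```

```text
nan 0.0
350.0 3.0
362.1 40.0
clk 33.40 y 46.1 dx -39.7 h 106.8 mm F tool [ 0.82 -1.09  2.69] M [ 0.44  0.03 -0.02] rot [-0.07  0.07 -0.05] gf 99.29116487503052
[-0.46   0.2    0.434]<stdin>:8: RuntimeWarning: invalid value encountered in scalar divide
```

```bash
python3 -m inch '[{"jaw":15,"slide":[-0.46,0.2,0.434],"turn":[0,0,0]},{"jaw":15,"slide":[-0.46,0.2,0.434],"turn":[0,0,0]},{"jaw":15,"slide":[-0.46,0.2,0.434],"turn":[0,0,0]},{"jaw":15,"slide":[-0.46,0.2,0.434],"turn":[0,0,0]},{"jaw":15,"slide":[-0.46,0.2,0.434],"turn":[0,0,0]},{"jaw":15,"slide":[0,0,0],"turn":[0,0,0]},{"jaw":15,"slide":[0,0,0.1],"turn":[0,0,0]},{"jaw":15,"slide":[0,0,0.1],"turn":[0,0,0]},{"jaw":15,"slide":[0,0,0.1],"turn":[0,0,0]},{"jaw":15,"slide":[0,0,0.08],"turn":[0,0,0]}]' >/dev/null; python3 -c "from h import *;st()"
```

```text
clk 34.23 y -44.9 dx 0.3 h 5.3 mm F tool [-0.03 -1.5   2.28] M [ 0.46 -0.04  0.01] rot [ 0.   -0.    0.02] gf 99.17147397994995
```

```bash
python3 -m inch '[{"jaw":15,"slide":[0,0,0.06],"turn":[0,0,0]},{"jaw":15,"slide":[0.03,0,0.03],"turn":[0,0,0]},{"jaw":15,"slide":[0.065,0,0.025],"turn":[0,0,0]},{"jaw":15,"slide":[0.065,0,0.015],"turn":[0,0,0]},{"jaw":15,"slide":[0.065,0,0.01],"turn":[0,0,0]},{"jaw":15,"slide":[0.065,0,0],"turn":[0,0,0]},{"jaw":15,"slide":[0.065,0,0],"turn":[0,0,0]},{"jaw":15,"slide":[0.065,0,0],"turn":[0,0,0]},{"jaw":15,"slide":[0.065,0,0],"turn":[0,0,0]},{"jaw":15,"slide":[0.065,0,0],"turn":[0,0,0]}]' >/dev/null; python3 -c "from h import *;st()"
```

```text
clk 35.07 y -24.6 dx 2.5 h 1.2 mm F tool [-5.08 -0.76 -5.93] M [ 0.41 -0.92 -0.02] rot [ 0.18  0.16 -0.02] gf 100.48537373542786
```

```bash
python3 -m inch '[{"jaw":15,"slide":[0.065,-0.005,0.015],"turn":[0,0,0]},{"jaw":15,"slide":[0.065,-0.005,0.015],"turn":[0,0,0]},{"jaw":15,"slide":[0.065,-0.005,0.01],"turn":[0,0,0]},{"jaw":15,"slide":[0.065,0,0],"turn":[0,0,0]},{"jaw":15,"slide":[0.065,0,0],"turn":[0,0,0]},{"jaw":15,"slide":[0.065,0,0],"turn":[0,0,0]},{"jaw":15,"slide":[0.065,0,0],"turn":[0,0,0]},{"jaw":15,"slide":[0.065,0,0],"turn":[0,0,0]},{"jaw":15,"slide":[0.065,0,0],"turn":[0,0,0]},{"jaw":15,"slide":[0.065,0,0],"turn":[0,0,0]}]' >/dev/null; python3 -c "from h import *;st()"
python3 -m inch '[{"jaw":15,"slide":[0.065,0,0.003],"turn":[0,0,0]},{"jaw":15,"slide":[0.065,0,0],"turn":[0,0,0]},{"jaw":15,"slide":[0.065,0,0],"turn":[0,0,0]},{"jaw":15,"slide":[0.065,0,0],"turn":[0,0,0]},{"jaw":15,"slide":[0.065,0,0],"turn":[0,0,0]},{"jaw":15,"slide":[0.065,0,0],"turn":[0,0,0]},{"jaw":15,"slide":[0.065,0,0],"turn":[0,0,0]},{"jaw":15,"slide":[0.065,0,0],"turn":[0,0,0]},{"jaw":15,"slide":[0.065,0,0],"turn":[0,0,0]},{"jaw":15,"slide":[0.065,0,0],"turn":[0,0,0]}]' >/dev/null; python3 -c "from h import *;st()"
python3 -m inch '[{"jaw":15,"slide":[0.065,0,0],"turn":[0,0,0]},{"jaw":15,"slide":[0.065,0,0],"turn":[0,0,0]},{"jaw":15,"slide":[0.065,0,0],"turn":[0,0,0]},{"jaw":15,"slide":[0.065,0,0],"turn":[0,0,0]},{"jaw":15,"slide":[0.065,0,0],"turn":[0,0,0]},{"jaw":15,"slide":[0.065,0,0],"turn":[0,0,0]},{"jaw":15,"slide":[0.02,0,-0.1],"turn":[0,0,0]},{"jaw":15,"slide":[0,0,-0.1],"turn":[0,0,0]},{"jaw":15,"slide":[0,0,-0.1],"turn":[0,0,0]},{"jaw":15,"slide":[0,0,-0.1],"turn":[0,0,0]}]' >/dev/null; python3 -c "from h import *;st()"
```

```text
clk 35.90 y 1.1 dx 3.0 h 0.2 mm F tool [ -9.    -0.81 -10.06] M [ 0.36 -1.4   0.05] rot [ 0.29  0.2  -0.02] gf 100.94765782356262
clk 36.73 y 27.1 dx 2.9 h 0.1 mm F tool [ -9.32  -1.05 -11.16] M [ 0.4  -1.5  -0.02] rot [ 0.27  0.18 -0.02] gf 100.94124555587769
clk 37.57 y 44.9 dx -0.9 h 14.0 mm F tool [-0.2  -1.12  2.33] M [ 0.48  0.01 -0.01] rot [-0.07  0.02 -0.04] gf 99.15107488632202
```

```bash
python3 -m inch '[{"jaw":15,"slide":[0,0,0],"turn":[0,0,0]},{"jaw":15,"slide":[-0.2,0,0],"turn":[0,0,0]},{"jaw":15,"slide":[-0.6,0,0],"turn":[0,0,0]},{"jaw":15,"slide":[-0.7,0,0],"turn":[0,0,0]},{"jaw":15,"slide":[-0.6,0,0],"turn":[0,0,0]},{"jaw":15,"slide":[-0.2,0,0],"turn":[0,0,0]},{"jaw":15,"slide":[0,0,0.1],"turn":[0,0,0]},{"jaw":15,"slide":[0,0,0.1],"turn":[0,0,0]},{"jaw":15,"slide":[0,0,0.08],"turn":[0,0,0]},{"jaw":15,"slide":[0,0,0.02],"turn":[0,0,0]}]' >/dev/null; python3 -c "from h import *;st()"
python3 -m inch '[{"jaw":15,"slide":[0.02,0,0.03],"turn":[0,0,0]},{"jaw":15,"slide":[0.05,0,0.025],"turn":[0,0,0]},{"jaw":15,"slide":[0.065,0,0.02],"turn":[0,0,0]},{"jaw":15,"slide":[0.065,0,0.01],"turn":[0,0,0]},{"jaw":15,"slide":[0.065,0,0.005],"turn":[0,0,0]},{"jaw":15,"slide":[0.065,0,0],"turn":[0,0,0]},{"jaw":15,"slide":[0.065,0,0],"turn":[0,0,0]},{"jaw":15,"slide":[0.065,0,0],"turn":[0,0,0]},{"jaw":15,"slide":[0.065,0,0],"turn":[0,0,0]},{"jaw":15,"slide":[0.065,0,0],"turn":[0,0,0]}]' >/dev/null; python3 -c "from h import *;st()"
```

```text
clk 38.40 y -47.4 dx -0.3 h 1.6 mm F tool [-4.82 -1.9  -5.45] M [ 0.68 -0.47 -0.03] rot [-0.04  0.07  0.  ] gf 100.15665650367737
clk 39.23 y -24.6 dx 2.3 h -0.0 mm F tool [ -9.17  -1.34 -10.33] M [ 0.41 -1.32 -0.01] rot [0.2  0.2  0.05] gf 100.97029209136963
```

```bash
python3 -m inch '[{"jaw":15,"slide":[0.065,0,0],"turn":[0,0,0]},{"jaw":15,"slide":[0.065,0,0],"turn":[0,0,0]},{"jaw":15,"slide":[0.065,0,0],"turn":[0,0,0]},{"jaw":15,"slide":[0.065,0,0],"turn":[0,0,0]},{"jaw":15,"slide":[0.065,0,0],"turn":[0,0,0]},{"jaw":15,"slide":[0.065,0,0],"turn":[0,0,0]},{"jaw":15,"slide":[0.065,0,0],"turn":[0,0,0]},{"jaw":15,"slide":[0.065,0,0],"turn":[0,0,0]},{"jaw":15,"slide":[0.065,0,0],"turn":[0,0,0]},{"jaw":15,"slide":[0.065,0,0],"turn":[0,0,0]}]' >/dev/null; python3 -c "from h import *;st()"
python3 -m inch '[{"jaw":15,"slide":[0.065,0,0],"turn":[0,0,0]},{"jaw":15,"slide":[0.065,0,0],"turn":[0,0,0]},{"jaw":15,"slide":[0.065,0,0],"turn":[0,0,0]},{"jaw":15,"slide":[0.065,0,0],"turn":[0,0,0]},{"jaw":15,"slide":[0.065,0,0],"turn":[0,0,0]},{"jaw":15,"slide":[0.065,0,0],"turn":[0,0,0]},{"jaw":15,"slide":[0.065,0,0],"turn":[0,0,0]},{"jaw":15,"slide":[0.065,0,0],"turn":[0,0,0]},{"jaw":15,"slide":[0.065,0,0],"turn":[0,0,0]},{"jaw":15,"slide":[0.065,0,0],"turn":[0,0,0]}]' >/dev/null; python3 -c "from h import *;st()"
python3 -m inch '[{"jaw":15,"slide":[0.065,0,0],"turn":[0,0,0]},{"jaw":15,"slide":[0.065,0,0],"turn":[0,0,0]},{"jaw":15,"slide":[0.065,0,0],"turn":[0,0,0]},{"jaw":15,"slide":[0.065,0,0],"turn":[0,0,0]},{"jaw":15,"slide":[0.065,0,0],"turn":[0,0,0]},{"jaw":15,"slide":[0.065,0,0],"turn":[0,0,0]},{"jaw":15,"slide":[0.02,0,-0.1],"turn":[0,0,0]},{"jaw":15,"slide":[0,0,-0.1],"turn":[0,0,0]},{"jaw":15,"slide":[0,0,-0.1],"turn":[0,0,0]},{"jaw":15,"slide":[0,0,-0.1],"turn":[0,0,0]}]' >/dev/null; python3 -c "from h import *;st()"
python3 -m inch '[{"jaw":15,"slide":[0,0,-0.4],"turn":[0,0,0]},{"jaw":15,"slide":[0,-0.2,-0.7],"turn":[0,0,0]},{"jaw":15,"slide":[0,-0.3,-0.8],"turn":[0,0,0]},{"jaw":15,"slide":[0,-0.3,-0.4],"turn":[0,0,0]},{"jaw":15,"slide":[0,-0.2,0],"turn":[0,0,0]},{"jaw":15,"slide":[0,0,0],"turn":[0,0,0]},{"jaw":15,"slide":[0,0,0],"turn":[0,0,0]},{"jaw":15,"slide":[0,0,0],"turn":[0,0,0]},{"jaw":15,"slide":[0,0,0],"turn":[0,0,0]},{"jaw":15,"slide":[0,0,0],"turn":[0,0,0]}]' >/dev/null
python3 - <<'E'
from h import *
import cv2
def colr(im):
    e=im[154:162].astype(float)[:,325:375];s=(e[...,0]-e[...,2]);s[s>70]=0;return e,s
im=cams.capture("top")["pixels"];old=cv2.imread("pics/top0.png")[...,::-1]
for n,q in(("now",im),("old",old)):
    for row in(157,158,159):
        e=q[row,330:372].astype(int);print(n,row,(e[:,0]-e[:,2]).tolist())
o=arm.observe();p,R=o["ee_pos"],o["tool_rot"];T=yawdown(77)
P=[.3694,.2297,.09];print(p,trn(R,T,6),lin(p,R,[P[0],P[1],p[2]],7))
E
```

```text
clk 40.07 y 1.6 dx 2.6 h 0.1 mm F tool [ -9.29  -0.25 -11.42] M [ 0.4  -1.46 -0.05] rot [0.23 0.18 0.05] gf 100.96105098724365
clk 40.90 y 27.7 dx 2.3 h -0.0 mm F tool [ -8.45  -1.14 -10.72] M [ 0.46 -1.53 -0.05] rot [0.18 0.16 0.04] gf 100.9673023223877
clk 41.73 y 45.2 dx -1.2 h 14.1 mm F tool [-0.84 -1.51  2.03] M [ 0.45  0.04 -0.05] rot [-0.11  0.02 -0.  ] gf 99.150470495224
now 157 [-9, -10, -9, -8, -9, -9, -6, 2, 0, -8, -7, -10, -11, -10, -12, -11, -10, -13, -11, 6, 24, -11, -10, -11, -11, -13, -11, -11, -10, -14, -10, 4, 39, 15, -12, -13, -13, -10, -13, -11, -13, -10]
now 158 [-10, -11, -9, -11, -11, -11, 1, 26, 11, -13, -12, -11, -10, -11, -10, -12, -11, -12, -11, 14, 31, -9, -10, -9, -9, -11, -10, -12, -12, -10, -11, 6, 36, 15, -12, -12, -11, -13, -10, -11, -11, -9]
now 159 [-11, -11, -14, -10, -11, -13, 3, 37, 15, -10, -12, -8, -11, -11, -13, -10, -10, -11, -13, 14, 34, -10, -13, -13, -12, -13, -10, -10, -11, -12, -10, 3, 31, 7, -11, -11, -12, -11, -11, -10, -13, -11]
old 157 [-10, -10, -10, -10, -8, -10, -9, -8, -4, 12, 17, 5, -11, -12, -11, -11, -10, -11, -11, -12, -10, 10, 80, 76, 21, -12, -9, -11, -10, -9, -9, -9, -9, 6, 73, 69, 17, -11, -10, -11, -11, -11]
old 158 [-11, -11, -8, -10, -9, -12, -13, -12, 1, 48, 85, 34, -11, -12, -12, -11, -10, -13, -10, -10, -11, 10, 75, 70, 15, -11, -8, -11, -11, -12, -11, -9, -11, 8, 75, 69, 17, -11, -10, -10, -10, -12]
old 159 [-12, -10, -13, -10, -8, -10, -9, -12, -1, 40, 79, 40, -6, -10, -12, -11, -11, -12, -11, -11, -10, 9, 74, 69, 16, -11, -10, -11, -10, -9, -9, -13, -13, 11, 76, 67, 13, -11, -10, -10, -10, -10]
[0.4606674  0.17311572 0.14180486] [ 0.0321 -0.0043  0.014 ] [ 0.217 -0.259 -0.181]
```

The burr columns haven't changed since stroke 4, the spacing is even and the bar is home, so all three are laid down. Next I'll put the file back.

```bash
python3 -m inch '[{"jaw":15,"slide":[0,0,-0.2],"turn":[0,0,0]},{"jaw":15,"slide":[0,0,0],"turn":[0.0321,-0.0043,0.014]},{"jaw":15,"slide":[0,0,0],"turn":[0.0321,-0.0043,0.014]},{"jaw":15,"slide":[0,0,0],"turn":[0.0321,-0.0043,0.014]},{"jaw":15,"slide":[0,0,0],"turn":[0.0321,-0.0043,0.014]},{"jaw":15,"slide":[0,0,0],"turn":[0.0321,-0.0043,0.014]},{"jaw":15,"slide":[0,0,0],"turn":[0.0321,-0.0043,0.014]},{"jaw":15,"slide":[0,0,0],"turn":[0,0,0]},{"jaw":15,"slide":[0,0,0],"turn":[0,0,0]},{"jaw":15,"slide":[0,0,0],"turn":[0,0,0]}]'
python3 - <<'E'
from h import *
o=arm.observe();p,R=o["ee_pos"],o["tool_rot"];T=yawdown(78)
q=[.368,.238,.04];print(p,trn(R,T,1),lin(p,R,q,7))
E
```

```text
clock: 43.45
ee_pos: [0.456, 0.1731, 0.1494]
tool_rot: [[0.223, 0.975, 0.003], [0.975, -0.223, 0.001], [0.002, 0.003, -1.0]]
wrist_force: [-1.1, 0.6, -1.6]
finger_gap: 0.236
grasp_force: 99.2
[0.45602861 0.17312312 0.14942821] [ 0.0009 -0.0006 -0.0051] [ 0.155 -0.359  0.39 ]
```

```bash
python3 -m inch '[{"jaw":15,"slide":[0.155,-0.359,0.39],"turn":[0,0,0]},{"jaw":15,"slide":[0.155,-0.359,0.39],"turn":[0,0,0]},{"jaw":15,"slide":[0.155,-0.359,0.39],"turn":[0,0,0]},{"jaw":15,"slide":[0.155,-0.359,0.39],"turn":[0,0,0]},{"jaw":15,"slide":[0.155,-0.359,0.39],"turn":[0,0,0]},{"jaw":15,"slide":[0.155,-0.359,0.39],"turn":[0,0,0]},{"jaw":15,"slide":[0.155,-0.359,0.39],"turn":[0,0,0]},{"jaw":15,"slide":[0,0,0],"turn":[0.0009,-0.0006,-0.0051]},{"jaw":15,"slide":[0,0,0],"turn":[0,0,0]},{"jaw":15,"slide":[0,0,0],"turn":[0,0,0]}]'
python3 -m inch '[{"jaw":15,"slide":[0,0,0.2],"turn":[0,0,0]},{"jaw":15,"slide":[0,0,0.2],"turn":[0,0,0]},{"jaw":15,"slide":[0,0,0.2],"turn":[0,0,0]},{"jaw":15,"slide":[0,0,0.2],"turn":[0,0,0]},{"jaw":15,"slide":[0,0,0.12],"turn":[0,0,0]},{"jaw":15,"slide":[0,0,0.06],"turn":[0,0,0]},{"jaw":15,"slide":[0,0,0],"turn":[0,0,0]},{"jaw":15,"slide":[0,0,0],"turn":[0,0,0]},{"jaw":15,"slide":[0,0,0],"turn":[0,0,0]},{"jaw":15,"slide":[0,0,0],"turn":[0,0,0]}]'
```

```text
clock: 44.28
ee_pos: [0.3685, 0.2384, 0.0419]
tool_rot: [[0.207, 0.978, 0.003], [0.978, -0.207, 0.002], [0.002, 0.002, -1.0]]
wrist_force: [0.5, -0.6, -2.4]
finger_gap: 0.235
grasp_force: 99.2
clock: 45.12
ee_pos: [0.3681, 0.2384, 0.0014]
tool_rot: [[0.208, 0.978, -0.001], [0.978, -0.208, 0.001], [0.001, -0.001, -1.0]]
wrist_force: [1.2, 0.2, -1.6]
finger_gap: 0.234
grasp_force: 99.2
```

```bash
python3 -m inch '[{"jaw":15,"slide":[0,0,0.025],"turn":[0,0,0]},{"jaw":15,"slide":[0,0,0.025],"turn":[0,0,0]},{"jaw":15,"slide":[0,0,0.025],"turn":[0,0,0]},{"jaw":15,"slide":[0,0,0.025],"turn":[0,0,0]},{"jaw":15,"slide":[0,0,0.025],"turn":[0,0,0]},{"jaw":15,"slide":[0,0,0.015],"turn":[0,0,0]},{"jaw":15,"slide":[0,0,0],"turn":[0,0,0]},{"jaw":15,"slide":[0,0,0],"turn":[0,0,0]},{"jaw":15,"slide":[0,0,0],"turn":[0,0,0]},{"jaw":15,"slide":[0,0,0],"turn":[0,0,0]}]'
```

```text
clock: 45.95
ee_pos: [0.3677, 0.2381, -0.0046]
tool_rot: [[0.208, 0.978, -0.002], [0.978, -0.208, 0.0], [-0.0, -0.002, -1.0]]
wrist_force: [-1.6, -0.5, 0.6]
finger_gap: 0.236
grasp_force: 99.7
```

The file is resting on the pad, so I'll release and retreat.

```bash
python3 -m inch '[{"jaw":21,"slide":[0,0,0],"turn":[0,0,0]},{"jaw":24,"slide":[0,0,0],"turn":[0,0,0]},{"jaw":30,"slide":[0,0,0],"turn":[0,0,0]},{"jaw":40,"slide":[0,0,0],"turn":[0,0,0]},{"jaw":50,"slide":[0,0,0],"turn":[0,0,0]},{"jaw":60,"slide":[0,0,0],"turn":[0,0,0]},{"jaw":60,"slide":[0,0,0],"turn":[0,0,0]},{"jaw":60,"slide":[0,0,0],"turn":[0,0,0]},{"jaw":60,"slide":[0,0,0],"turn":[0,0,0]},{"jaw":60,"slide":[0,0,0],"turn":[0,0,0]}]'
python3 -m inch '[{"jaw":60,"slide":[0,0,-0.1],"turn":[0,0,0]},{"jaw":60,"slide":[0,0,-0.3],"turn":[0,0,0]},{"jaw":60,"slide":[0,0,-0.6],"turn":[0,0,0]},{"jaw":60,"slide":[0,0,-0.8],"turn":[0,0,0]},{"jaw":60,"slide":[0,0,-0.8],"turn":[0,0,0]},{"jaw":60,"slide":[-0.6,0,-0.7],"turn":[0,0,0]},{"jaw":60,"slide":[-0.8,0,-0.4],"turn":[0,0,0]},{"jaw":60,"slide":[-0.8,0,0],"turn":[0,0,0]},{"jaw":60,"slide":[-0.8,0,0],"turn":[0,0,0]},{"jaw":60,"slide":[-0.7,0,0],"turn":[0,0,0]}]'
python3 - <<'E'
from h import *
import cv2
c=cams.capture("top");old=cv2.imread("pics/top0.png")[...,::-1].astype(int)
im=c["pixels"].astype(int)
# grip block: dark brown pixels inside the pad area
def blk(q):
    m=((q.max(2)<110)&(q[...,0]-q[...,2]>20)).astype(np.uint8);m[:230]=0;m[270:]=0;m[:,:275]=0;m[:,345:]=0
    n,l,s,ce=cv2.connectedComponentsWithStats(m);k=1+s[1:,4].argmax();ys,xs=np.where(l==k)
    return cv2.minAreaRect(np.c_[xs,ys].astype(np.float32))
for n,q in(("old",old),("now",im)):
    r=blk(q);print(n,r,cast(c,*r[0],.046).round(4))
d=np.abs(im-old).max(2)
print("bottle diff",(d[125:160,225:258]>30).sum(),"cup diff",(d[118:162,392:432]>30).sum())
E
```

```text
clock: 46.78
ee_pos: [0.3677, 0.2382, -0.0048]
tool_rot: [[0.208, 0.978, -0.001], [0.978, -0.208, 0.0], [0.0, -0.002, -1.0]]
wrist_force: [0.1, 0.6, 0.4]
finger_gap: 0.704
grasp_force: 0.0
clock: 47.62
ee_pos: [0.3368, 0.0921, 0.1451]
tool_rot: [[0.208, 0.978, 0.001], [0.978, -0.208, 0.0], [0.001, 0.001, -1.0]]
wrist_force: [-0.2, -0.7, -1.3]
finger_gap: 0.703
grasp_force: 0.0
old ((307.5171203613281, 247.753662109375), (40.57880783081055, 11.454258918762207), 12.094757080078125) [0.3674 0.2322 0.046 ]
now ((303.65380859375, 248.23077392578125), (40.98826599121094, 10.786385536193848), 11.309932708740234) [0.3665 0.2405 0.046 ]
bottle diff 0 cup diff 0
```

The file is flat and centred on the pad at (0.3665, 0.2405). The bottle and cup haven't moved, so I'm handing in.

```bash
python3 -c "from workcell import workorder;print(workorder.close_job())"
```

```text
the job is handed in; nothing more can be done
None
```

I made six full strokes with the file at about 10 N (up to about 13 N), and all three burrs look laid down in the camera images; the file is face down on its pad, the bottle and cup are unmoved, and the job was handed in at about 48 s.

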